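# Set up a three-point sag test

### The arm

A 6-joint arm with a two-finger parallel gripper is mounted at the origin on a cart in front of the work surface, level with it; the furniture and walls round the work are solid. World frame = base frame: x ahead of the robot, y to its left, z up, the work surface at z = 0. Lengths are in m, angles in rad, forces in N, time in s.
With the tool pointing down it reaches from about 0.375 to 0.925 m from the base axis. Payload 5.7 kg.
Tool frame: the origin (TCP) lies between the finger pads; the fingertips stand 19 mm ahead of it and the grasp point (between the pads) is the TCP; z points along the fingers, x is the direction in which the jaws open and shut, and the axes are right-handed (so a half turn about z gives the same grasp; the last joint's range is limited). The gripper opens to 88 mm and grips with 3 to 60 N. Pads are 20 mm wide; open, the fingers measure 115 mm over their backs; the gripper's body (75 mm by 178 mm) begins 61 mm behind the grasp point.
Start: joints at [1.172, 0.359, 1.51, -0, 1.272, -0.115], TCP at [0.168, 0.576, 0.205] pointing down, gripper open.
Joint ranges: [-2.97, 2.97], [-1.01, 2.36], [0.21, 2.38], [-0.96, 4.11], [0.2, 2.71], [-2.98, 2.98]. Speed limits (rad/s): [2.39, 2.39, 3.14, 3.14, 3.14, 3.14].

### API

Orientations are given as a unit quaternion [w, x, y, z].
In Python, from bench import telemetry, vision, ticket gives the robot as it stands.
- The arm moves only by the tool servo_tool, never from a script. Its argument "targets" is a list of rows, each a list of 3 entries, a list of its own where there are three numbers: the shift along the tool's x, y, z in m, then the turn, a rotation vector about the tool's x, y, z in rad, then the closure, from 0 (fully open) to 1 (shut). In form: [[[x, y, z], [ax, ay, az], hand], ...]. A call has 1 to 5 rows; each row shifts and turns the commanded pose from where the row before left it, along the tool's axes as they then stand; what a row does not reach is not made up. A row lasts 1/10 s, in which the tool goes at most 50 mm and 8.59 degrees, less where a joint would pass 70% of its speed; a pose out of reach is approached as far as the arm can. A call is refused whole if a number of a shift passes 0.05 or a number of a turn 0.15, either way. A call with a gripper value outside its range is refused whole. The fingers move at their own pace and stop on an object; the grip force is fixed at half the most. Time passes only in rows, so rows that do not move let the fingers close. It gives the time, the measured TCP pose, the force and the opening at its end, in the units of the state.
- telemetry.read_state(): the state, without advancing time (a new reading comes with each control period).
- vision.get_image(name): name is "scene" or "top" or "wrist"; returns a dict with "image" (400x640x3 uint8, red, green, blue), "depth" (400x640 float32, m along the optical axis (not along the pixel's ray), 0 where there is no reading), "mtx" (3x3 intrinsics, pixels), "R" (3x3) and "t" (3): a world point X has camera coordinates R X + t. Camera axes: x right, y down, z forward; pixel columns grow to the right and rows downward; lengths in m; the calibration is good to about 2 mm. The wrist camera is an equidistant fisheye: a pixel r from the principal point sees the ray r / f radians off the axis. A picture is of the moment at which its call begins.
- ticket.sign_off(): hands the job in, once; it reports no verdict.
The state is a dict: "t": time; "joint_pos": joint angles; "dq": joint speeds; "effort": joint torques, N m; "tool_pos": TCP position; "tool_rot": TCP orientation; "force": force on the tool from outside, world axes, zero at the start; "wrist_torque": the same for the moment, N m; "width": finger opening in m.
Only numpy, scipy, OpenCV 4.12 (cv2) and the standard library are available. Lean on these libraries where they do the work, as an engineer would, in place of code of your own. Each camera call takes 0.05 s, during which the arm holds its last target.

### The job

Set up the sag test on the aluminium base plate: stand the orange and the blue support block squarely on the pads with rims of their own colours, lay the white test bar (the one beside the spirit level) centrally across the steel noses of both blocks in line with them, and stand the smaller of the two grey weights in front upright on the middle of the bar, between the blocks. Put the timer flat on the middle of the yellow-rimmed pad in front of the rig. Leave the spirit level and the larger weight where they lie.

Things in the scene. Friction and masses are not known exactly. Their poses are not given: they have to be found in the camera images.
- block_orange_mid (a point): Loose orange support block of the bending rig, 46 (x) x 34 (y) mm, 40 high in all: a 36 mm high body with a 10 mm round steel nose rod lying along x on its top, standing 4 mm proud. This point: its centre, half-way up; z up.
- block_blue_mid (a point): Loose blue support block, otherwise the same as the orange one: 46 (x) x 34 (y) x 40 mm, nose rod along x. This point: its centre, half-way up; z up.
- pad_orange: Fixed location pad with an orange rim, 58 (x) x 46 (y) x 2 mm, on the 6 mm thick aluminium base plate (170 x 210 mm) to the robot's left (orange block's place). Origin: centre of its underside. Axes those of the base plate: x away from the robot (across the bar to be laid), y along the line of the two block pads. The pads' centres are 110 mm apart; which one is at the left varies.
- pad_blue: Fixed location pad with a blue rim, 58 x 46 x 2 mm, 110 mm from the orange one along y, otherwise the same; the place of the blue block. Origin: centre of its underside.
- timer_pad: Fixed square location pad with a yellow rim, 74 x 74 x 2 mm, on the base plate, on the robot's side; the timer's place. Origin: centre of its underside, axes those of the base plate; the point half-way between the two block pads lies 82 mm from here along +x. A tall fixed tower stands straight ahead of the robot from 0.55 m on: carry things round in front of it.
- white_bar_mid (a point): Loose white (pale) moulded test bar, 20 (x) x 150 (y) x 12 mm, lying flat, its length along y. This point: its centre, half-way up.
- small_weight_mid (a point): Loose grey turned weight, the smaller of two: 36 mm diameter, 34 mm high with a narrower neck and knob on top. Take it low, across the widest part (the lower 18 mm): higher up it tapers and slips. This point: its centre, half-way up; z up, round, so yaw does not matter.
- bench_timer_mid (a point): Loose white bench timer, 62 x 62 x 19 mm, lying flat. This point: its centre, half-way up; x and y along its sides.
- spirit_level_mid (a point): Loose pale spirit level with a yellow vial on top, 18 (x) x 100 (y) x 24 mm, lying beside the white bar; a bystander. This point: its centre, half-way up.
- large_weight_mid (a point): Loose grey turned weight, the larger of two: 60 mm diameter, 46 mm high; a bystander. This point: its centre, half-way up.
Mind the look-alikes: they are no part of the job. What is shaped like the part that bears small_weight_mid but turquoise is not meant. What is shaped like the part that bears white_bar_mid but black is not meant.

How it is judged:
By the outcome, as a careful person would: the job done as asked, in the order asked, and still so for the second after the job is handed in, with the robot touching nothing.
It also fails if it takes over 141 s, if anything falls off the work surface, if the arm or the gripper's body presses on something with over 40 N, if the wrist force passes 120 N, or if a joint passes its speed limit or range.

## Working session

There is one attempt and no reset: what is moved stays moved. The work goes in short steps, Python scripts to look and compute and a tool call to move; the robot and the scene stay as the last step left them, time stands still between calls to the robot, and variables do not carry over. Pictures are saved under pics/ and viewed, and the job is handed in when it is done.

Besides the shell and the picture viewer there is one more tool, called after "Call:" as name(argument=value, ...) on one line, values as JSON. servo_tool: Moves the arm, as the interface text tells. Its arguments: {"type":"object","properties":{"targets":{"type":"array"}},"required":["targets"]}

```bash
ls; mkdir -p pics; cat > h.py <<'E'
import numpy as np, cv2
from bench import telemetry, vision, ticket
def grab(n,tag):
    d=vision.get_image(n); cv2.imwrite(f'pics/{tag}.png',d['image'][:,:,::-1]); np.savez(f'pics/{tag}.npz',**d); return d
def load(tag): return dict(np.load(f'pics/{tag}.npz'))
def ray(d,u,v,z):
    K,R,t=d['mtx'],d['R'],d['t']
    r=R.T@np.linalg.inv(K)@np.array([u,v,1.]); c=-R.T@t
    return c+r*(z-c[2])/r[2]
def proj(d,X):
    p=d['mtx']@(d['R']@np.array(X)+d['t']); return p[:2]/p[2]
E
python3 - <<'E'
from h import *
for n in ['scene','top','wrist']:
    d=grab(n,n+'0'); print(n,d['mtx'].round(1).tolist(),(-d['R'].T@d['t']).round(3),d['R'].round(2).tolist())
s=telemetry.read_state();print(s)
E
```

```text
pics
scene [[426.1, 0.0, 327.0], [0.0, 426.1, 203.6], [0.0, 0.0, 1.0]] [-0.222 -0.865  0.738] [[0.74, -0.67, 0.01], [-0.37, -0.42, -0.83], [0.56, 0.61, -0.56]]
top [[362.2, 0.0, 318.9], [0.0, 362.2, 196.4], [0.0, 0.0, 1.0]] [ 0.328 -0.14   1.099] [[-0.03, -1.0, -0.01], [-0.99, 0.03, -0.14], [0.14, 0.0, -0.99]]
wrist [[309.7, 0.0, 324.0], [0.0, 309.7, 204.3], [0.0, 0.0, 1.0]] [0.095 0.595 0.383] [[0.28, 0.96, -0.0], [0.92, -0.27, 0.28], [0.26, -0.08, -0.96]]
{'t': 0.15, 'joint_pos': array([ 1.17189300e+00,  3.59374318e-01,  1.51116142e+00, -7.72622796e-06,
        1.27251479e+00, -1.15100542e-01]), 'dq': array([ 7.72880082e-04, -7.92043485e-04, -2.41540252e-03, -3.32166473e-05,
        1.12670868e-03,  2.13680343e-03]), 'effort': array([ 4.71958774e-04, -5.15756714e+01, -2.71011007e+01,  6.76221144e-02,
        3.05253651e-02, -1.19984625e-04]), 'tool_pos': array([0.16779848, 0.57548055, 0.20389055]), 'tool_rot': array([ 3.70680828e-04,  8.00001706e-01,  5.99997282e-01, -6.27660655e-04]), 'force': array([ 0.51467644, -0.56220305, -0.2323074 ]), 'wrist_torque': array([ 0.00694368, -0.00405086, -0.00397563]), 'width': 0.08810679390527061}
```

View pics/top0.png

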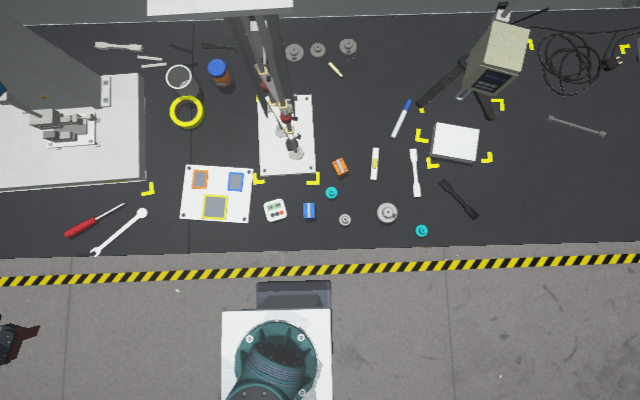

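View pics/scene0.png

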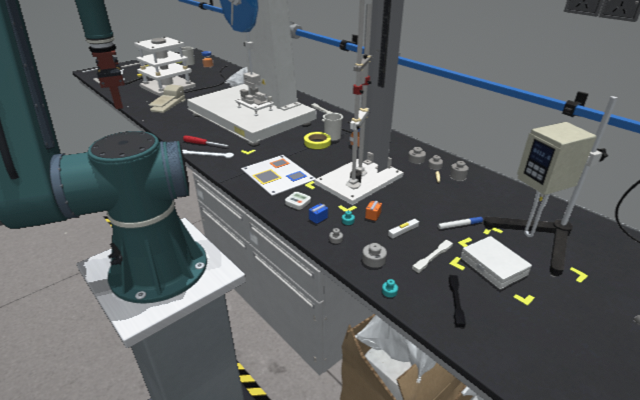

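View pics/wrist0.png

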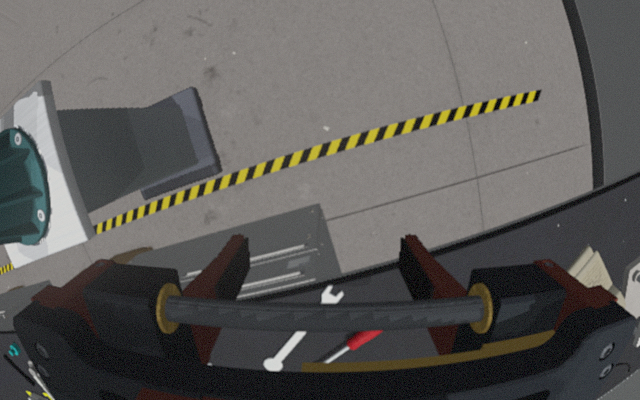

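```bash
python3 - <<'E'
from h import *
d=load('top0');im=d['image'][140:245,170:490,::-1]
im=cv2.resize(im,None,fx=2.5,fy=2.5,interpolation=cv2.INTER_CUBIC);cv2.imwrite('pics/top0c.png',im)
d=load('scene0');im=d['image'][140:330,230:490,::-1]
im=cv2.resize(im,None,fx=3,fy=3,interpolation=cv2.INTER_CUBIC);cv2.imwrite('pics/scene0c.png',im)
d=load('top0')
for n,u,v,z in [('plate',216,193,.006),('po',200,179,.008),('pb',236,181,.008),('tp',215,207,.008),('timer',275,210,.019),('bb',309,210,.036),('ob',340,167,.036),('turq',331,193,.03),('sw',345,219,.034),('lw',387,212,.046),('lev',375,163,.024),('bar',415,172,.012)]:
    print(n,ray(d,u,v,z).round(3))
E
```

```text
plate [0.501 0.176 0.006]
po [0.545 0.225 0.008]
pb [0.536 0.114 0.008]
tp [0.458 0.178 0.008]
timer [ 0.442 -0.006  0.019]
bb [ 0.438 -0.108  0.036]
ob [ 0.564 -0.204  0.036]
turq [ 0.487 -0.175  0.03 ]
sw [ 0.408 -0.213  0.034]
lw [ 0.424 -0.336  0.046]
lev [ 0.576 -0.311  0.024]
bar [ 0.547 -0.434  0.012]
```

View pics/top0c.png

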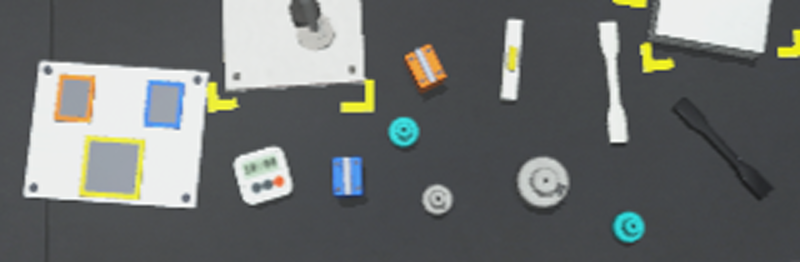

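View pics/scene0c.png

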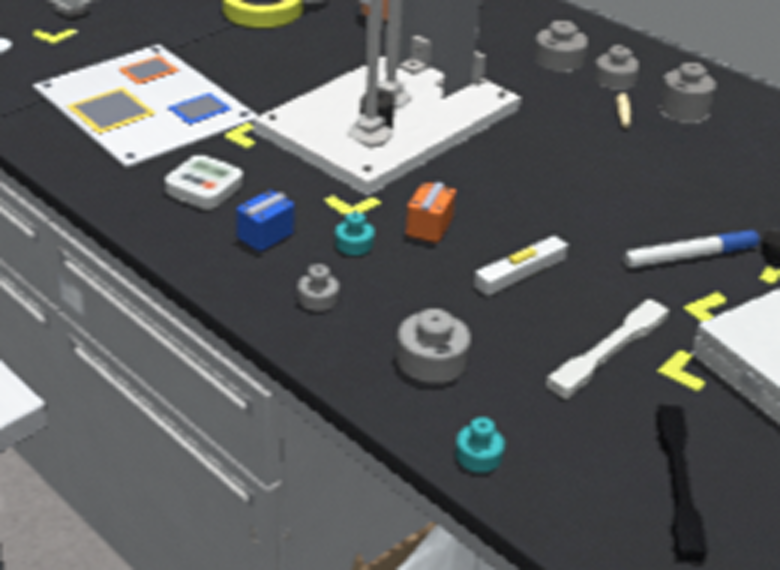

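```bash
cat >> h.py <<'E'
from scipy.spatial.transform import Rotation as Ro
def fray(d,u,v,z):
    K,R,t=d['mtx'],d['R'],d['t']
    a=np.array([(u-K[0,2])/K[0,0],(v-K[1,2])/K[1,1]]); th=np.hypot(*a)+1e-12
    r=R.T@np.append(a/th*np.sin(th),np.cos(th)); c=-R.T@t
    return c+r*(z-c[2])/r[2]
def fproj(d,X):
    p=d['R']@np.array(X)+d['t']; h=np.hypot(p[0],p[1]); th=np.arctan2(h,p[2]); K=d['mtx']
    return np.array([K[0,2],K[1,2]])+K[0,0]*th*p[:2]/h
def st():
    s=telemetry.read_state(); q=s['tool_rot']; r=Ro.from_quat([q[1],q[2],q[3],q[0]]); return s,r
def go(x,y,z,yaw):
    """yaw in deg of tool x in world; prints turn, then shift along tool axes AFTER the turn"""
    s,r=st(); m=r.as_matrix()
    yw=np.radians(yaw); X=np.array([np.cos(yw),np.sin(yw),0]); Z=np.array([0,0,-1.]); Y=np.cross(Z,X)
    T=np.stack([X,Y,Z],1)
    rv=Ro.from_matrix(m.T@T).as_rotvec()
    d=np.array([x,y,z])-s['tool_pos']
    print('t',round(s['t'],2),'pos',s['tool_pos'].round(4),'yaw',round(np.degrees(np.arctan2(m[1,0],m[0,0])),2),'w',round(s['width'],4),'F',s['force'].round(1),'q',s['joint_pos'].round(2))
    print('TURN',rv.round(4),'SHIFT after',(T.T@d).round(4),'before',(m.T@d).round(4))
E
python3 - <<'E'
from h import *
d=load('top0')
hsv=cv2.cvtColor(d['image'],cv2.COLOR_RGB2HSV)
def rect(name,mask,box,z):
    m=np.zeros_like(mask);x0,y0,x1,y1=box;m[y0:y1,x0:x1]=mask[y0:y1,x0:x1]
    ys,xs=np.nonzero(m); (c),(w),a=cv2.minAreaRect(np.stack([xs,ys],1).astype(np.float32))
    P=[ray(d,*p,z) for p in cv2.boxPoints((c,w,a))]
    e=[P[1]-P[0],P[2]-P[1]]
    print(name,len(xs),ray(d,*c,z)[:2].round(4),[(round(np.linalg.norm(v)*1e3,1),round(np.degrees(np.arctan2(v[1],v[0])),1)) for v in e])
H,S,V=[hsv[...,i].astype(int) for i in range(3)]
org=((H<18)&(S>150)&(V>100)).astype(np.uint8); blu=((H>100)&(H<125)&(S>120)).astype(np.uint8)
wht=((S<60)&(V>150)).astype(np.uint8); yel=((H>22)&(H<35)&(S>130)).astype(np.uint8); gr=((S<60)&(V>90)).astype(np.uint8)
rect('padO',org,(185,165,212,195),.008);rect('padB',blu,(225,165,248,195),.008);rect('padY',yel,(195,190,235,225),.008)
rect('plate',gr,(170,155,256,228),.006)
rect('blkO',org,(328,155,352,182),.03);rect('blkB',blu,(298,198,322,224),.03)
rect('timer',wht,(258,194,296,226),.019);rect('bar',wht,(404,145,424,200),.012);rect('sw',gr,(335,208,356,230),.015)
rect('lev',wht,(366,140,386,184),.024)
# height map of tower
K,R,t=d['mtx'],d['R'],d['t'];dep=d['depth'];vv,uu=np.mgrid[:400,:640]
C=np.stack([(uu-K[0,2])/K[0,0]*dep,(vv-K[1,2])/K[1,1]*dep,dep],-1)-t
W=C@R
ok=(dep>0)&(W[...,2]>.05)&(abs(W[...,1])<.7)&(W[...,0]>.4)&(W[...,0]<1)
P=W[ok]
g={}
for p in P:
    k=(round(p[0]/.04)*.04,round(p[1]/.04)*.04); g[k]=max(g.get(k,0),p[2])
for k in sorted(g): print((round(k[0],2),round(k[1],2),round(float(g[k]),2)),end=' ')
E
```

```text
padO 53 [0.5458 0.2258] [(np.float64(55.2), np.float64(-5.1)), (np.float64(42.8), np.float64(-98.1))]
padB 88 [0.535  0.1164] [(np.float64(57.1), np.float64(-4.8)), (np.float64(43.6), np.float64(-96.9))]
padY 131 [0.4587 0.1792] [(np.float64(74.2), np.float64(-4.8)), (np.float64(71.7), np.float64(-97.4))]
plate 3417 [0.5011 0.1743] [(np.float64(173.7), np.float64(-2.6)), (np.float64(223.3), np.float64(-95.8))]
blkO 102 [ 0.5662 -0.2042] [(np.float64(35.4), np.float64(-64.6)), (np.float64(47.9), np.float64(-156.0))]
blkB 128 [ 0.4382 -0.1079] [(np.float64(47.7), np.float64(-1.3)), (np.float64(35.7), np.float64(-91.7))]
timer 362 [ 0.4432 -0.0051] [(np.float64(63.2), np.float64(-74.7)), (np.float64(60.9), np.float64(-164.3))]
bar 273 [ 0.5457 -0.4336] [(np.float64(22.4), np.float64(-86.5)), (np.float64(148.1), np.float64(-178.8))]
sw 126 [ 0.4087 -0.2134] [(np.float64(35.0), np.float64(-28.5)), (np.float64(36.1), np.float64(-118.4))]
lev 172 [ 0.5749 -0.3092] [(np.float64(97.5), np.float64(-7.2)), (np.float64(19.5), np.float64(-96.4))]
(0.44, -0.32, 0.05) (0.52, 0.44, 0.06) (0.52, 0.48
[... 1507 characters left out ...]
34) (0.8, -0.08, 0.44) (0.8, 0.24, 0.09) (0.8, 0.28, 0.09) (0.8, 0.4, 0.08) (0.8, 0.44, 0.07) (0.8, 0.48, 0.08) (0.8, 0.52, 0.39) (0.84, -0.56, 0.34) (0.84, 0.12, 0.08) (0.84, 0.16, 0.09) (0.84, 0.2, 0.08) (0.84, 0.24, 0.09) (0.84, 0.28, 0.09) (0.84, 0.32, 0.09) (0.84, 0.4, 0.08) (0.84, 0.44, 0.08) (0.84, 0.48, 0.08) (0.84, 0.52, 0.39) (0.88, -0.64, 0.26) (0.88, -0.6, 0.33) (0.88, 0.12, 0.09) (0.88, 0.16, 0.09) (0.88, 0.2, 0.08) (0.88, 0.24, 0.09) (0.88, 0.28, 0.09) (0.88, 0.4, 0.07) (0.88, 0.44, 0.07) (0.88, 0.48, 0.07) (0.88, 0.52, 0.07) (0.92, -0.64, 0.27) (0.92, -0.6, 0.26) (0.92, -0.24, 0.06) (0.96, -0.68, 0.15) (0.96, -0.24, 0.06) (0.96, 0.12, 0.19) (0.96, 0.16, 0.19) (0.96, 0.2, 0.19)
```

```bash
python3 -c "
from h import *
go(.57,.175,.17,85)"
```

```text
t 0.15 pos [0.1678 0.5755 0.2039] yaw 73.74 w 0.0881 F [ 0.5 -0.6 -0.2] q [ 1.17  0.36  1.51 -0.    1.27 -0.12]
TURN [-0.0003  0.0014 -0.1965] SHIFT after [-0.3639  0.4356  0.0339] before [-0.2718  0.4983  0.0342]
```

Call:
servo_tool(targets=[[[0, 0, 0], [0, 0, -0.1], 0], [[0, 0, 0], [0, 0, -0.0965], 0], [[-0.026, 0.031, 0.002], [0, 0, 0], 0], [[-0.026, 0.031, 0.002], [0, 0, 0], 0], [[-0.026, 0.031, 0.002], [0, 0, 0], 0]])

```text
t: 0.65
tool_pos: [0.2543, 0.4891, 0.1981]
tool_rot: [0.0, 0.737, 0.676, -0.0]
force: [0.2, -0.0, 0.3]
width: 0.0881
```

Call:
servo_tool(targets=[[[-0.026, 0.031, 0.002], [0, 0, 0], 0], [[-0.026, 0.031, 0.002], [0, 0, 0], 0], [[-0.026, 0.031, 0.002], [0, 0, 0], 0], [[-0.026, 0.031, 0.002], [0, 0, 0], 0], [[-0.026, 0.031, 0.003], [0, 0, 0], 0]])

```text
t: 1.15
tool_pos: [0.3978, 0.3458, 0.1875]
tool_rot: [0.0, 0.737, 0.676, -0.0]
force: [0.2, 0.7, 0.1]
width: 0.0877
```

Call:
servo_tool(targets=[[[-0.026, 0.031, 0.003], [0, 0, 0], 0], [[-0.026, 0.031, 0.003], [0, 0, 0], 0], [[-0.026, 0.031, 0.003], [0, 0, 0], 0], [[-0.026, 0.031, 0.003], [0, 0, 0], 0], [[-0.026, 0.031, 0.003], [0, 0, 0], 0]])

```text
t: 1.65
tool_pos: [0.5408, 0.2027, 0.1722]
tool_rot: [-0.0, 0.737, 0.676, -0.0]
force: [1.0, -0.5, 1.0]
width: 0.088
```

```bash
python3 -c "
from h import *
go(.57,.175,.17,85)
grab('wrist','w1')
go(.57,.175,.17,85)"
```

```text
t 1.65 pos [0.5408 0.2027 0.1722] yaw 84.99 w 0.088 F [ 1.  -0.5  1. ] q [ 0.24  0.36  1.6   0.    1.19 -1.24]
TURN [-0.0004  0.0001 -0.0002] SHIFT after [-0.0251  0.0315  0.0022] before [-0.0251  0.0315  0.0022]
t 1.7 pos [0.5458 0.1986 0.1719] yaw 84.89 w 0.0879 F [ 5.  -2.1  0.9] q [ 0.23  0.36  1.59 -0.    1.18 -1.25]
TURN [ 0.0038  0.0027 -0.0019] SHIFT after [-0.0214  0.0262  0.0019] before [-0.0213  0.0262  0.0021]
```

View pics/w1.png

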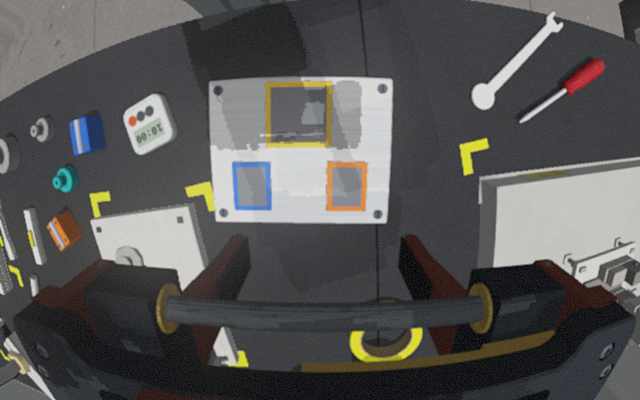

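```bash
cat >> h.py <<'E'
def masks(d):
    hsv=cv2.cvtColor(d['image'],cv2.COLOR_RGB2HSV); H,S,V=[hsv[...,i].astype(int) for i in range(3)]
    return dict(o=(H<18)&(S>130)&(V>90),b=(H>100)&(H<125)&(S>110)&(V>60),y=(H>20)&(H<35)&(S>120)&(V>90),w=(S<60)&(V>150),g=(S<60)&(V>90))
def rect(d,name,m,box,z,f=fray,big=True):
    M=np.zeros(m.shape,np.uint8);x0,y0,x1,y1=box;M[y0:y1,x0:x1]=m[y0:y1,x0:x1]
    if big:
        n,l,s,_=cv2.connectedComponentsWithStats(M); M=(l==1+np.argmax(s[1:,4])).astype(np.uint8)
    cs,_=cv2.findContours(M,cv2.RETR_EXTERNAL,cv2.CHAIN_APPROX_NONE)
    p=np.vstack(cs)[:,0,:]
    W=np.array([f(d,u,v,z)[:2] for u,v in p]).astype(np.float32)
    c,w,a=cv2.minAreaRect(W*1000)
    P=cv2.boxPoints((c,w,a)); e=[P[1]-P[0],P[2]-P[1]]
    print(name,len(p),'px',p.mean(0).round(0),'ctr',np.round(c,1),[(round(float(np.linalg.norm(v)),1),round(float(np.degrees(np.arctan2(v[1],v[0]))),1)) for v in e])
    return np.array(c)/1000
E
python3 - <<'E'
from h import *
d=grab('wrist','w2');go(.57,.175,.17,85)
m=masks(d)
o=rect(d,'O',m['o'],(320,155,375,215),.008);b=rect(d,'B',m['b'],(225,155,275,215),.008);y=rect(d,'Y',m['y'],(255,75,340,155),.008)
rect(d,'plate',m['g'],(200,70,402,228),.006)
v=o-b;print(v,np.linalg.norm(v),np.degrees(np.arctan2(-v[0],v[1])),(o+b)/2-y)
bb=rect(d,'blkB',m['b'],(68,108,106,156),.036)
rect(d,'blkO',m['o'],(45,205,85,250),.036)
E
```

```text
t 1.75 pos [0.5435 0.2007 0.172 ] yaw 84.77 w 0.0879 F [-1.   0.8 -0.3] q [ 0.24  0.36  1.6  -0.    1.18 -1.24]
TURN [ 0.0018  0.0012 -0.004 ] SHIFT after [-0.0233  0.0287  0.002 ] before [-0.0232  0.0287  0.0021]
O 167 px [350. 181.] ctr [543.8 226.1] [(54.8, -4.7), (43.4, 85.3)]
B 164 px [255. 180.] ctr [533.7 117. ] [(56.0, -5.2), (44.0, 84.8)]
Y 253 px [302. 108.] ctr [457.6 178.9] [(72.0, -4.9), (71.8, 85.1)]
plate 638 px [305. 144.] ctr [500.1 174.8] [(171.3, -5.4), (211.9, 84.6)]
[0.01011267 0.10909073] 0.10955844656637324 -5.296162173062352 [ 0.08117047 -0.00734286]
blkB 111 px [ 93. 130.] ctr [438.7 -82.2] [(48.4, -5.6), (43.1, 84.4)]
blkO 97 px [ 67. 228.] ctr [ 561.  -182.5] [(70.5, -71.8), (48.4, 18.2)]
```

Call:
servo_tool(targets=[[[-0.036, -0.022, 0], [0, 0, 0], 0], [[-0.036, -0.022, 0], [0, 0, 0], 0], [[-0.036, -0.022, 0], [0, 0, 0], 0], [[-0.036, -0.022, 0], [0, 0, 0], 0], [[-0.036, -0.022, 0], [0, 0, 0], 0]])

```text
t: 2.25
tool_pos: [0.4129, 0.0341, 0.1724]
tool_rot: [-0.0, 0.737, 0.676, -0.0]
force: [-0.2, -0.5, 1.1]
width: 0.0879
```

Call:
servo_tool(targets=[[[-0.037, 0.008, 0], [0, 0, 0], 0], [[-0.037, 0.008, 0], [0, 0, 0], 0], [[-0.037, 0.008, 0], [0, 0, 0], 0], [[-0.037, 0.008, 0], [0, 0, 0], 0], [[-0.037, 0.008, 0], [0, 0, 0], 0]])

```text
t: 2.75
tool_pos: [0.4381, -0.154, 0.1726]
tool_rot: [-0.0, 0.737, 0.676, 0.0]
force: [-0.2, 0.4, -0.8]
width: 0.0881
```

Call:
servo_tool(targets=[[[0, 0, 0], [0, 0, -0.13], 0], [[0, 0, 0], [0, 0, -0.13], 0], [[0, 0, 0], [0, 0, -0.13], 0], [[0, 0, 0], [0, 0, -0.13], 0], [[0, 0, 0], [0, 0, 0], 0]])

```text
t: 3.25
tool_pos: [0.4381, -0.1526, 0.1725]
tool_rot: [-0.0, 0.538, 0.843, 0.0]
force: [-0.6, 0.2, -1.2]
width: 0.088
```

```bash
python3 -c "
from h import *
go(.560,-.204,.15,115)"
```

```text
t 3.25 pos [ 0.4381 -0.1526  0.1725] yaw 114.87 w 0.088 F [-0.6  0.2 -1.2] q [-0.48  0.2   1.83  0.    1.11 -2.49]
TURN [-0.0002 -0.0006 -0.0022] SHIFT after [-0.0981  0.0888  0.0225] before [-0.0979  0.089   0.0224]
```

Call:
servo_tool(targets=[[[-0.025, 0.022, 0.005], [0, 0, 0], 0], [[-0.025, 0.022, 0.006], [0, 0, 0], 0], [[-0.025, 0.022, 0.006], [0, 0, 0], 0], [[-0.023, 0.023, 0.005], [0, 0, 0], 0], [[0, 0, 0], [0, 0, 0], 0]])

```text
t: 3.75
tool_pos: [0.5639, -0.206, 0.1498]
tool_rot: [0.001, 0.54, 0.841, 0.0]
force: [-0.1, 0.0, 0.3]
width: 0.0881
```

```bash
python3 -c "
from h import *
d=grab('wrist','w3')
go(.566,-.204,.15,115)"
```

```text
t 3.8 pos [ 0.5615 -0.2049  0.1498] yaw 114.64 w 0.0876 F [-0.2  0.3 -0.9] q [-0.47  0.41  1.58  0.    1.15 -2.47]
TURN [-0.0002 -0.0004 -0.0063] SHIFT after [-0.001   0.0045 -0.0002] before [-0.001   0.0045 -0.0002]
```

View pics/w3.png

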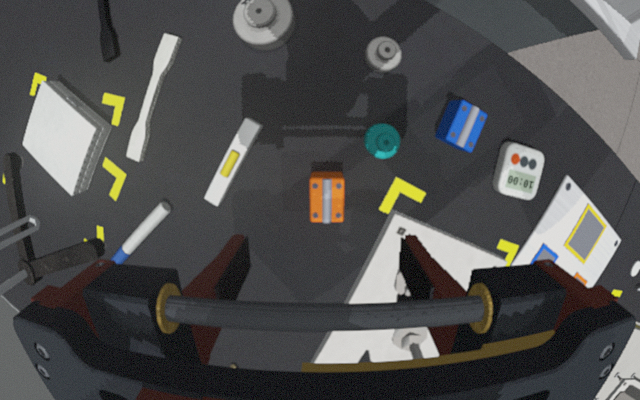

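```bash
python3 - <<'E'
from h import *
d=load('w3'); m=masks(d)
rect(d,'blkO',m['o'],(300,160,355,230),.036)
for r in [-1,-.5,.5,1]: pass
im=d['image'][150:240,280:380,::-1]
cv2.imwrite('pics/w3c.png',cv2.resize(im,None,fx=6,fy=6,interpolation=cv2.INTER_CUBIC))
m['g'][:]=m['g']
rect(d,'bar',m['w'],(120,25,185,165),.012); rect(d,'timer',m['w'],(485,135,550,205),.019); rect(d,'sw',m['g'],(360,30,408,75),.015)
E
```

```text
blkO 242 px [326. 196.] ctr [ 564.1 -205.1] [(34.7, -65.3), (50.7, 24.7)]
bar 270 px [150.  97.] ctr [ 546.6 -433.3] [(21.4, -88.1), (150.2, 1.9)]
timer 153 px [521. 172.] ctr [443.1  -8.1] [(61.1, -75.2), (60.6, 14.8)]
sw 95 px [384.  53.] ctr [ 407.3 -213.2] [(34.6, -7.7), (35.9, 82.3)]
```

View pics/w3c.png

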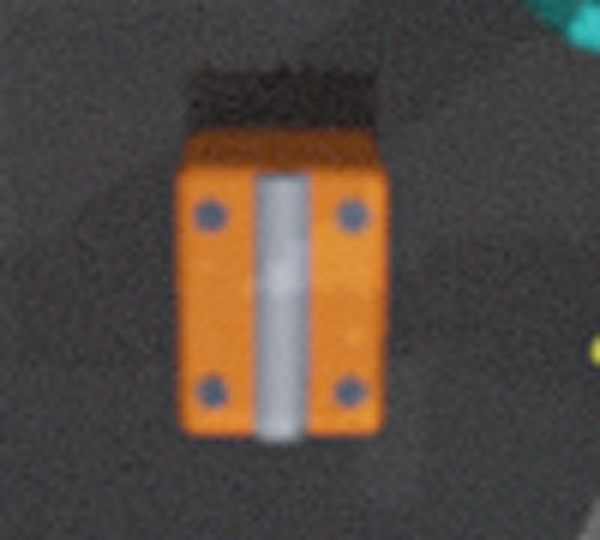

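```bash
python3 - <<'E'
from h import *
d=load('w3')
f=lambda x,y: fray(d,280+(x+.5)/6-.5,150+(y+.5)/6-.5,.036)
P=[f(210,215),f(351,215),f(210,392),f(351,391)]
c=np.mean(P,0);print(c.round(4)); 
for a,b in [(0,2),(1,3)]:
    v=P[b]-P[a];print(np.linalg.norm(v),np.degrees(np.arctan2(v[1],v[0])))
for p in P: print(((d['R']@(p-c)).round(4)))
go(c[0],c[1],.021,115)
# where does TCP project when at this place
print(f(282,168)-f(282,435), f(180,300)-f(385,300))
E
```

```text
[ 0.5667 -0.204   0.036 ]
0.030039542812373546 24.203107216721207
0.02987138080475577 25.3718778540801
[-0.0114 -0.0144 -0.0041]
[ 0.0114 -0.0144 -0.0042]
[-0.0117  0.0145  0.0042]
[0.0117 0.0143 0.0041]
t 3.8 pos [ 0.5615 -0.2049  0.1498] yaw 114.64 w 0.0876 F [-0.2  0.3 -0.9] q [-0.47  0.41  1.58  0.    1.15 -2.47]
TURN [-0.0002 -0.0004 -0.0063] SHIFT after [-0.0014  0.0051  0.1288] before [-0.0014  0.0051  0.1288]
[-0.04114201 -0.01901014  0.        ] [ 0.01401699 -0.03045398  0.        ]
```

Call:
servo_tool(targets=[[[-0.001, 0.005, 0.03], [0, 0, -0.003], 0], [[0, 0, 0.035], [0, 0, 0], 0], [[0, 0, 0.035], [0, 0, 0], 0], [[0, 0, 0.02], [0, 0, 0], 0], [[0, 0, 0.007], [0, 0, 0], 0]])

```text
t: 4.3
tool_pos: [0.5623, -0.2021, 0.0216]
tool_rot: [-0.003, 0.538, 0.843, -0.0]
force: [0.2, 0.4, -0.2]
width: 0.0875
```

Call:
servo_tool(targets=[[[0, 0, 0], [0, 0, 0], 0], [[0, 0, 0], [0, 0, 0], 1], [[0, 0, 0], [0, 0, 0], 1], [[0, 0, 0], [0, 0, 0], 1], [[0, 0, 0], [0, 0, 0], 1]])

```text
t: 4.8
tool_pos: [0.5658, -0.2041, 0.0244]
tool_rot: [0.001, 0.538, 0.843, 0.0]
force: [-0.0, -0.2, -1.3]
width: 0.0591
```

```bash
python3 -c "
from h import *
go(.5667,-.204,.022,115)"
```

```text
t 4.8 pos [ 0.5658 -0.2041  0.0244] yaw 114.95 w 0.0591 F [-0.  -0.2 -1.3] q [-0.46  0.57  1.68 -0.    0.9  -2.47]
TURN [ 0.0008  0.0012 -0.0008] SHIFT after [-0.0003  0.0009  0.0024] before [-0.0003  0.0009  0.0024]
```

Call:
servo_tool(targets=[[[0, 0, 0.002], [0, 0, 0], 1], [[0, 0, 0], [0, 0, 0], 1], [[0, 0, 0], [0, 0, 0], 1], [[0, 0, 0], [0, 0, 0], 1], [[0, 0, 0], [0, 0, 0], 1]])

```text
t: 5.3
tool_pos: [0.5653, -0.2038, 0.0215]
tool_rot: [-0.0, 0.538, 0.843, -0.0]
force: [0.2, 0.5, -0.3]
width: 0.0191
```

Call:
servo_tool(targets=[[[0, 0, 0], [0, 0, 0], 1], [[0, 0, -0.01], [0, 0, 0], 1], [[0, 0, -0.03], [0, 0, 0], 1], [[0, 0, -0.03], [0, 0, 0], 1], [[0, 0, -0.03], [0, 0, 0], 1]])

```text
t: 5.8
tool_pos: [0.5652, -0.2038, 0.1233]
tool_rot: [0.0, 0.538, 0.843, -0.0]
force: [0.2, -0.3, -0.6]
width: 0.0005
```

```bash
python3 -c "
from h import *
go(.43,-.14,.11,115)"
```

```text
t 5.8 pos [ 0.5652 -0.2038  0.1233] yaw 114.96 w 0.0005 F [ 0.2 -0.3 -0.6] q [-0.46  0.44  1.6  -0.    1.1  -2.47]
TURN [-0.      0.0001 -0.0006] SHIFT after [ 0.1149 -0.0955  0.0133] before [ 0.1149 -0.0956  0.0133]
```

```bash
python3 -c "
from h import *
grab('wrist','w4')
d=grab('scene','s1');im=d['image'][120:280,270:470,::-1]
cv2.imwrite('pics/s1c.png',cv2.resize(im,None,fx=3.5,fy=3.5))"
```

```text
(no output)
```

View pics/w4.png

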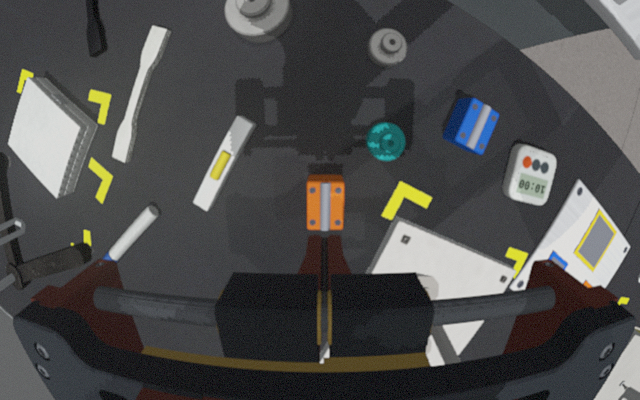

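View pics/s1c.png

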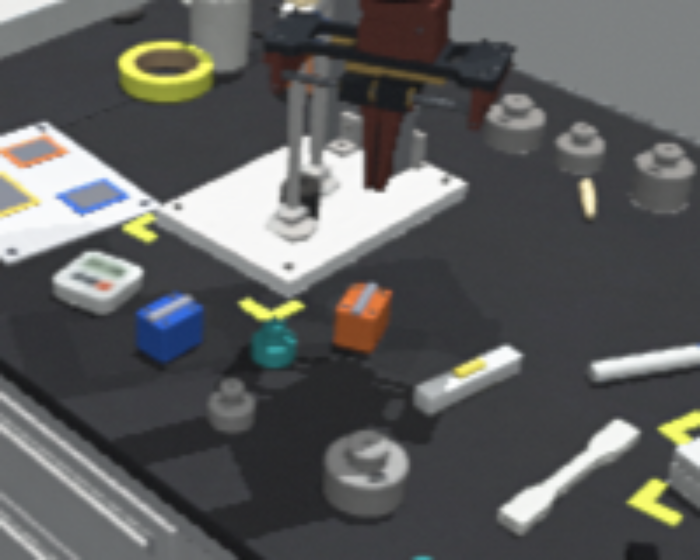

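```bash
python3 - <<'E'
from h import *
d=load('w4'); 
print(fproj(d,[.5652,-.2038,.1233]),fproj(d,[.5652,-.2038,.1043]),fray(d,322,236,.104), 'cam',-d['R'].T@d['t'])
s,r=st();print(s['tool_pos'],r.as_matrix().round(3),s['t'])
print('R',d['R'].round(3))
im=d['image'][150:330,220:440,::-1]
cv2.imwrite('pics/w4c.png',cv2.resize(im,None,fx=3.5,fy=3.5))
s=load('s1');print(proj(s,[.5652,-.2038,.1043]))
cs=masks(s)['o'];ys,xs=np.nonzero(cs[190:230,355:395]);print(xs.mean()+355,ys.mean()+190,proj(s,[.566,-.204,.02]))
print('depth at',d['depth'][203,326],d['depth'][240:300:10,322])
E
```

```text
[326.12047105 243.2144949 ] [325.96713019 232.30823136] [ 0.56893764 -0.20506426  0.104     ] cam [ 0.49612191 -0.23736121  0.30250042]
[ 0.56843448 -0.20535946  0.12666649] [[-0.422  0.907  0.008]
 [ 0.907  0.422 -0.004]
 [-0.007  0.005 -1.   ]] 5.9
R [[-0.423  0.906 -0.001]
 [ 0.871  0.407  0.275]
 [ 0.25   0.116 -0.961]]
[375.44229069 186.27899411]
372.94059405940595 211.08415841584159 [373.61869274 210.67295638]
depth at 0.27363464 [0.16712092 0.157261   0.14583677 0.13540119 0.12720828 0.1196962 ]
```

View pics/w4c.png

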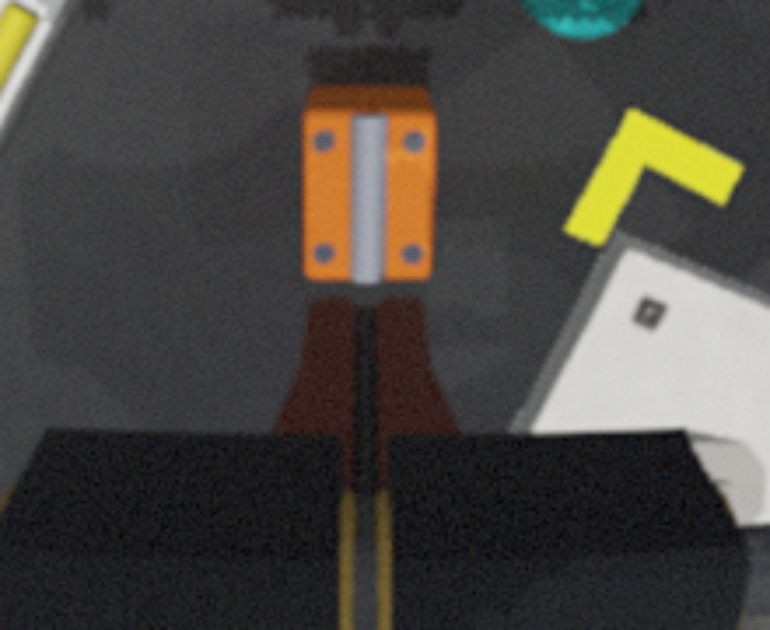

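```bash
python3 - <<'E'
from h import *
d=load('w4'); K=d['mtx']
def w(u,v):
    a=np.array([(u-K[0,2])/K[0,0],(v-K[1,2])/K[1,1]]);th=np.hypot(*a);dep=d['depth'][v,u]
    p=np.append(a/th*np.tan(th),1)*dep; return d['R'].T@(p-d['t'])
T=np.array([.5652,-.2038]);ty=np.array([.907,.422]);tx=np.array([-.422,.907])
for u in [312,334]:
  for v in range(226,262,3):
    X=w(u,v);q=X[:2]-T;print(u,v,d['image'][v,u],'z',X[2].round(4),'tx',(q@tx).round(4),'ty',(q@ty).round(4))
for z in [.104,.123,.14]:
  X=T-.01*ty;print(z,fproj(d,[X[0],X[1],z]))
a=load('scene0');b=load('s1')
for s in (a,b):
  ys,xs=np.nonzero(masks(s)['o'][190:230,355:395]);print(xs.mean()+355,ys.mean()+190,len(xs))
m=masks(d); rect(d,'blkO',m['o'],(300,160,355,240),.036)
E
```

```text
312 226 [208 123  52] z 0.0352 tx -0.0124 ty 0.0206
312 229 [178 105  56] z -0.0018 tx -0.014 ty 0.0374
312 232 [59 60 62] z -0.0011 tx -0.014 ty 0.0405
312 235 [57 43 43] z 0.1416 tx -0.008 ty -0.0128
312 238 [51 32 26] z 0.1456 tx -0.0079 ty -0.0127
312 241 [63 40 38] z 0.1492 tx -0.0078 ty -0.0124
312 244 [54 36 28] z 0.154 tx -0.0076 ty -0.0127
312 247 [51 24 19] z 0.1569 tx -0.0075 ty -0.0123
312 250 [51 30 25] z 0.1606 tx -0.0073 ty -0.0122
312 253 [48 22 16] z 0.1645 tx -0.0072 ty -0.0124
312 256 [58 40 38] z 0.1686 tx -0.007 ty -0.0127
312 259 [56 35 35] z 0.1707 tx -0.007 ty -0.0121
334 226 [211 127  46] z 0.0349 tx 0.0078 ty 0.0207
334 229 [166  95  48] z -0.0016 tx 0.0091 ty 0.0373
334 232 [57 61 62] z -0.0008 tx 0.0091 ty 0.0404
334 235 [61 43 43] z 0.1418 tx 0.0042 ty -0.0129
334 238 [51 28 16] z 0.1462 tx 0.0041 ty -0.0129
334 241 [54 29 28] z 0.1491 tx 0.004 ty -0.0123
334 244 [58 37 34] z 0.1539 tx 0.0039 ty -0.0127
334 247 [52 32 23] z 0.1563 tx 0.0038 ty -0.012
334 250 [55 33 31] z 0.1618 tx 0.0037 ty -0.0128
334 253 [53 35 28] z 0.1631 tx 0.0036 ty -0.0118
334 256 [55 30 29] z 0.1677 tx 0.0035 ty -0.0123
334 259 [54 30 32] z 0.171 tx 0.0034 ty -0.0123
0.104 [326.01725269 218.34931099]
0.123 [326.18001167 228.14860281]
0.14 [326.35227586 238.60062646]
372.7910447761194 211.01990049751242 201
372.94059405940595 211.08415841584159 202
blkO 264 px [325. 202.] ctr [ 564.1 -204.9] [(34.1, -65.9), (51.6, 24.1)]
```

```bash
python3 - <<'E'
from h import *
s=load('s1'); 
for z in [.104,.123,.14,.16]: print(z,proj(s,[.5652,-.2038,z]))
im=s['image'][150:200,350:405,::-1]; cv2.imwrite('pics/s1d.png',cv2.resize(im,None,fx=12,fy=12,interpolation=cv2.INTER_NEAREST))
d=load('w2');K=d['mtx']
def w(u,v):
    a=np.array([(u-K[0,2])/K[0,0],(v-K[1,2])/K[1,1]]);th=np.hypot(*a);dep=d['depth'][v,u]
    p=np.append(a/th*np.tan(th),1)*dep; return d['R'].T@(p-d['t'])
T=np.array([.5435,.2007,.172]); 
for u,v in [(240,237),(240,240),(240,244),(240,250),(406,237),(408,242),(408,250)]: print(u,v,d['image'][v,u],(w(u,v)-T).round(4))
E
```

```text
0.104 [375.43466995 186.36950552]
0.123 [375.92159141 180.58634441]
0.14 [376.36474674 175.32299314]
0.16 [376.89540544 169.02036518]
240 237 [71 58 59] [-0.0138 -0.0497  0.0223]
240 240 [69 55 51] [-0.0135 -0.0487  0.0261]
240 244 [64 57 57] [-0.0123 -0.0482  0.0289]
240 250 [53 51 50] [-0.0119 -0.0464  0.036 ]
406 237 [46 21 15] [-0.0056  0.043   0.0218]
408 242 [46 29 24] [-0.0055  0.0424  0.0287]
408 250 [14 20 13] [-0.0038  0.0408  0.035 ]
```

View pics/s1d.png

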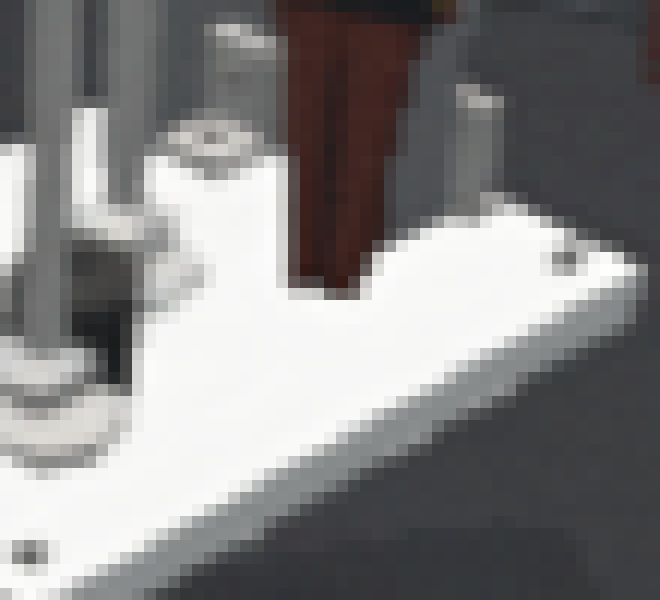

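Call:
servo_tool(targets=[[[0, 0, 0], [0, 0, 0], 0.2], [[0, 0, 0], [0, 0, 0], 0.2], [[0, 0, 0], [0, 0, 0], 0.2], [[0, 0, 0], [0, 0, 0], 0.2], [[0, 0, 0], [0, 0, 0], 0.2]])

```text
t: 6.4
tool_pos: [0.5648, -0.2037, 0.1208]
tool_rot: [-0.001, 0.538, 0.843, -0.0]
force: [0.5, -0.1, -0.5]
width: 0.0369
```

Call:
servo_tool(targets=[[[0, 0, 0], [0, 0, 0], 0.2], [[0, 0, 0], [0, 0, 0], 0.2], [[0, 0, 0.02], [0, 0, 0], 0.2], [[0, 0, 0.02], [0, 0, 0], 0.2], [[0, 0, 0], [0, 0, 0], 0.2]])

```text
t: 6.9
tool_pos: [0.5633, -0.2029, 0.0793]
tool_rot: [-0.002, 0.538, 0.843, -0.0]
force: [0.2, -0.8, -0.3]
width: 0.07
```

```bash
python3 -c "
from h import *
go(.5667,-.204,-.014,115)
d=grab('wrist','w5');im=d['image'][150:330,220:440,::-1]
cv2.imwrite('pics/w5c.png',cv2.resize(im,None,fx=3,fy=3))"
```

```text
t 6.9 pos [ 0.5633 -0.2029  0.0793] yaw 114.96 w 0.07 F [ 0.2 -0.8 -0.3] q [-0.46  0.49  1.64 -0.    1.01 -2.47]
TURN [-0.0031 -0.0037 -0.0007] SHIFT after [-0.0024  0.0026  0.0933] before [-0.0028  0.0029  0.0933]
```

View pics/w5c.png

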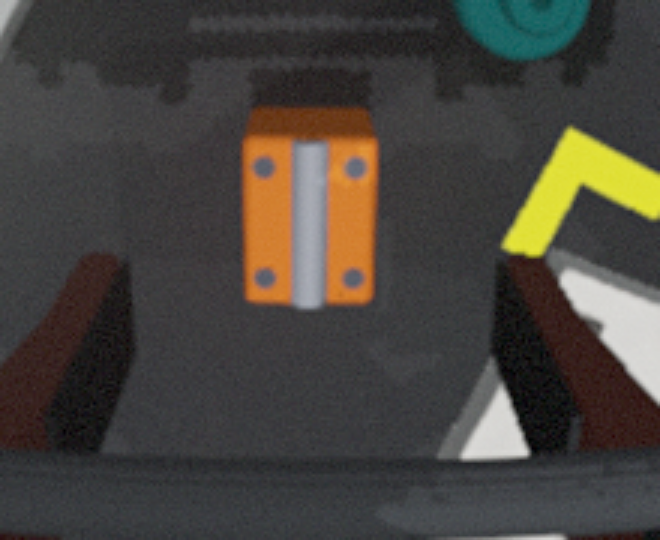

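Call:
servo_tool(targets=[[[0, 0.002, 0.03], [0, 0, 0], 0.2], [[0, 0, 0.03], [0, 0, 0], 0.2], [[0, 0, 0.018], [0, 0, 0], 0.2], [[0, 0, 0.009], [0, 0, 0], 0.2], [[0, 0, 0.004], [0, 0, 0], 0.2]])

```text
t: 7.45
tool_pos: [0.5674, -0.2032, -0.0094]
tool_rot: [0.0, 0.538, 0.843, -0.0]
force: [0.3, 1.0, 0.0]
width: 0.0703
```

Call:
servo_tool(targets=[[[0, 0, 0], [0, 0, 0], 1], [[0, 0, 0], [0, 0, 0], 1], [[0, 0, 0], [0, 0, 0], 1], [[0, 0, 0], [0, 0, 0], 1], [[0, 0, 0], [0, 0, 0], 1]])

```text
t: 7.95
tool_pos: [0.5673, -0.203, -0.0089]
tool_rot: [0.0, 0.538, 0.843, 0.0]
force: [-1.0, -0.3, 4.4]
width: 0.0338
```

Call:
servo_tool(targets=[[[0, 0, 0], [0, 0, 0], 1], [[0, 0, 0], [0, 0, 0], 1]])

```text
t: 8.15
tool_pos: [0.5673, -0.203, -0.0089]
tool_rot: [0.0, 0.538, 0.843, -0.0]
force: [-1.2, 1.4, 5.2]
width: 0.0334
```

Call:
servo_tool(targets=[[[0, 0, -0.01], [0, 0, 0], 1], [[0, 0, -0.025], [0, 0, 0], 1], [[0, 0, -0.03], [0, 0, 0], 1], [[0, 0, -0.03], [0, 0, 0], 1], [[0, 0, -0.005], [0, 0, 0], 1]])

```text
t: 8.65
tool_pos: [0.5695, -0.2042, 0.0943]
tool_rot: [0.003, 0.538, 0.843, 0.0]
force: [1.1, -0.5, -1.4]
width: 0.0338
```

```bash
python3 -c "
from h import *
go(.43,-.14,.09,115)"
```

```text
t 8.65 pos [ 0.5695 -0.2042  0.0943] yaw 114.97 w 0.0338 F [ 1.1 -0.5 -1.4] q [-0.46  0.48  1.62 -0.    1.04 -2.46]
TURN [ 0.0038  0.005  -0.0006] SHIFT after [ 0.1171 -0.0993  0.0043] before [ 0.1171 -0.0993  0.0033]
```

Call:
servo_tool(targets=[[[0.023, -0.02, 0], [0, 0, 0], 1], [[0.023, -0.02, 0], [0, 0, 0], 1], [[0.023, -0.02, 0], [0, 0, 0], 1], [[0.023, -0.02, 0], [0, 0, 0], 1], [[0.023, -0.02, 0], [0, 0, 0], 1]])

```text
t: 9.15
tool_pos: [0.4261, -0.1401, 0.0898]
tool_rot: [-0.001, 0.538, 0.843, -0.0]
force: [-0.7, 0.1, -0.7]
width: 0.0337
```

Call:
servo_tool(targets=[[[0, 0, 0], [0, 0, 0.131], 1], [[0, 0, 0], [0, 0, 0.131], 1], [[0, 0, 0], [0, 0, 0.131], 1], [[0, 0, 0], [0, 0, 0.131], 1], [[0, 0, 0], [0, 0, 0], 1]])

```text
t: 9.65
tool_pos: [0.4273, -0.1407, 0.0899]
tool_rot: [-0.001, 0.738, 0.675, -0.0]
force: [0.1, -1.3, -0.4]
width: 0.0338
```

```bash
python3 -c "
from h import *
go(.42,.04,.09,84.9);go(.545,.226,.09,84.9)"
```

```text
t 9.65 pos [ 0.4273 -0.1407  0.0899] yaw 84.87 w 0.0338 F [ 0.1 -1.3 -0.4] q [-0.47  0.3   1.96 -0.    0.89 -1.95]
TURN [-0.0012 -0.0003 -0.0004] SHIFT after [ 1.793e-01 -2.330e-02 -1.000e-04] before [ 0.1793 -0.0234  0.    ]
t 9.65 pos [ 0.4273 -0.1407  0.0899] yaw 84.87 w 0.0338 F [ 0.1 -1.3 -0.4] q [-0.47  0.3   1.96 -0.    0.89 -1.95]
TURN [-0.0012 -0.0003 -0.0004] SHIFT after [ 3.757e-01  8.470e-02 -1.000e-04] before [ 0.3757  0.0845 -0.    ]
```

Call:
servo_tool(targets=[[[0.036, -0.005, 0], [0, 0, 0], 1], [[0.036, -0.005, 0], [0, 0, 0], 1], [[0.036, -0.005, 0], [0, 0, 0], 1], [[0.036, -0.005, 0], [0, 0, 0], 1], [[0.036, -0.005, 0], [0, 0, 0], 1]])

```text
t: 10.15
tool_pos: [0.4183, 0.0418, 0.0902]
tool_rot: [-0.0, 0.736, 0.677, -0.0]
force: [1.4, 0.3, -1.5]
width: 0.0342
```

Call:
servo_tool(targets=[[[0.039, 0.022, 0], [0, 0, 0], 1], [[0.039, 0.022, 0], [0, 0, 0], 1], [[0.039, 0.022, 0], [0, 0, 0], 1], [[0.039, 0.022, 0], [0, 0, 0], 1], [[0.039, 0.022, 0], [0, 0, 0], 1]])

```text
t: 10.65
tool_pos: [0.5459, 0.2267, 0.0898]
tool_rot: [-0.0, 0.736, 0.677, -0.001]
force: [1.0, -1.0, -0.5]
width: 0.0339
```

Call:
servo_tool(targets=[[[0, 0, 0.02], [0, 0, 0], 1], [[0, 0, 0.02], [0, 0, 0], 1], [[0, 0, 0], [0, 0, 0], 1]])

```text
t: 10.95
tool_pos: [0.5428, 0.2247, 0.0474]
tool_rot: [-0.001, 0.736, 0.677, -0.003]
force: [-1.3, -0.9, -1.8]
width: 0.0339
```

```bash
python3 -c "
from h import *
go(.545,.226,-.001,84.9)
d=grab('wrist','w6')
go(.545,.226,-.001,84.9)
m=masks(d)
im=d['image'][60:280,190:440,::-1]
cv2.imwrite('pics/w6c.png',cv2.resize(im,None,fx=2.5,fy=2.5))"
```

```text
t 10.95 pos [0.5428 0.2247 0.0474] yaw 85.17 w 0.0339 F [-1.3 -0.9 -1.8] q [ 0.27  0.52  1.69 -0.    0.94 -1.21]
TURN [-0.0059  0.0024  0.0046] SHIFT after [0.0015 0.002  0.0484] before [0.0016 0.0023 0.0484]
t 11.0 pos [0.5437 0.2246 0.0488] yaw 85.11 w 0.0337 F [ 0.2 -0.1 -0.8] q [ 0.27  0.52  1.69 -0.    0.94 -1.21]
TURN [-0.0041  0.0018  0.0036] SHIFT after [0.0015 0.0011 0.0498] before [0.0016 0.0014 0.0498]
```

View pics/w6c.png

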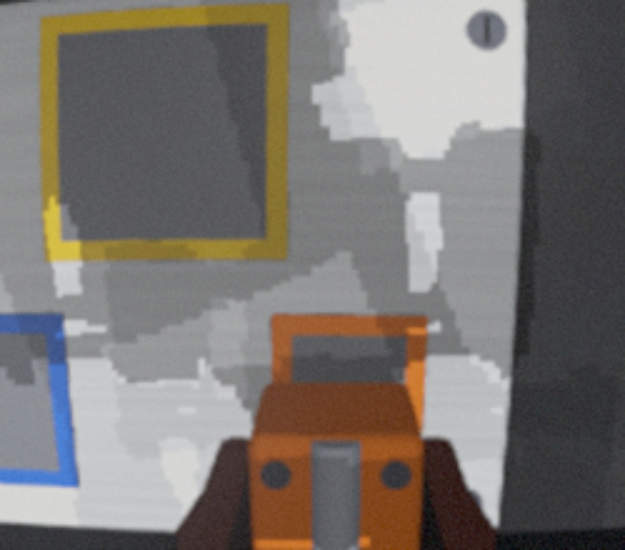

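Call:
servo_tool(targets=[[[0.001, 0.001, 0.02], [0, 0, 0.003], 1], [[0, 0, 0.015], [0, 0, 0], 1], [[0, 0, 0.008], [0, 0, 0], 1], [[0, 0, 0.003], [0, 0, 0], 1], [[0, 0, 0], [0, 0, 0], 1]])

```text
t: 11.5
tool_pos: [0.5469, 0.2259, 0.0049]
tool_rot: [0.0, 0.739, 0.674, 0.0]
force: [-0.3, -0.6, -1.3]
width: 0.034
```

```bash
python3 -c "
from h import *
go(.545,.226,-.001,84.9)
d=grab('wrist','w7')
go(.545,.226,-.001,84.9)
m=masks(d)
im=d['image'][60:280,190:440,::-1]
cv2.imwrite('pics/w7c.png',cv2.resize(im,None,fx=2.5,fy=2.5))"
```

```text
t 11.5 pos [0.5469 0.2259 0.0049] yaw 84.79 w 0.034 F [-0.3 -0.6 -1.3] q [ 0.28  0.59  1.71 -0.    0.85 -1.2 ]
TURN [ 0.0002  0.     -0.002 ] SHIFT after [-0.     -0.0019  0.0059] before [-0.     -0.0019  0.0059]
t 11.55 pos [0.5472 0.226  0.0052] yaw 84.78 w 0.0339 F [ 0.3  0.1 -1.4] q [ 0.28  0.58  1.71 -0.    0.85 -1.2 ]
TURN [ 0.0007 -0.0002 -0.002 ] SHIFT after [-0.0002 -0.0022  0.0062] before [-0.0002 -0.0022  0.0062]
```

View pics/w7c.png

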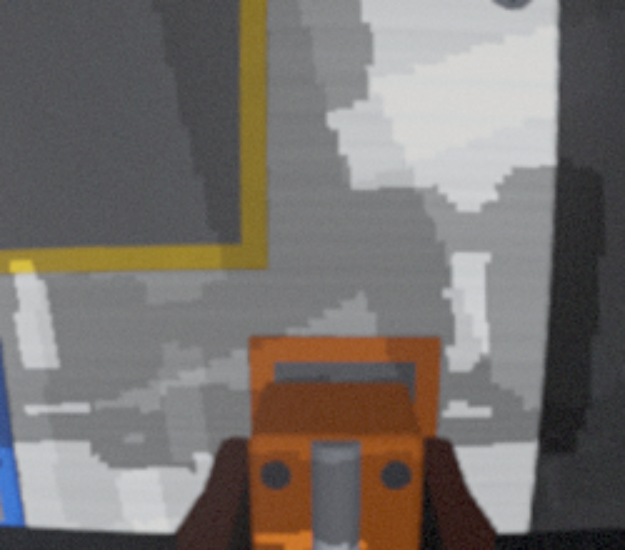

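```bash
python3 - <<'E'
from h import *
d=load('w7')
f=lambda x,y,z: fray(d,190+(x+.5)/2.5-.5,60+(y+.5)/2.5-.5,z)[:2]
a,b=f(250,338,.008),f(441,338,.008); print('pad front mid',(a+b)/2,'w',np.linalg.norm(b-a))
a,b=f(268,385,.012+.0),f(410,385,.012); print('mid',(a+b)/2)
z=.008+.036+.005
p,q=f(276,475,z),f(396,475,z);print('screws mid',(p+q)/2,np.linalg.norm(p-q))
th=np.radians(-5.1);X=np.array([np.cos(th),np.sin(th)])
print('expected pad front mid from pad centre',np.array([.5438,.2261])-X*.029)
print('block ctr from screws',(p+q)/2+X*.0147)
E
```

```text
pad front mid [0.51591767 0.22916926] w 0.04505229379543281
mid [0.52607664 0.22669508]
screws mid [0.53223146 0.22545157] 0.02296215366470996
expected pad front mid from pad centre [0.51491481 0.22867793]
block ctr from screws [0.54687327 0.22414482]
```

Call:
servo_tool(targets=[[[0.0023, -0.0022, 0], [0, 0, 0], 1], [[0, 0, 0.004], [0, 0, 0], 1], [[0, 0, 0.002], [0, 0, 0], 1], [[0, 0, 0.001], [0, 0, 0], 1], [[0, 0, 0], [0, 0, 0], 1]])

```text
t: 12.05
tool_pos: [0.5449, 0.2287, -0.001]
tool_rot: [0.0, 0.739, 0.674, 0.0]
force: [-3.3, 0.1, 13.8]
width: 0.0337
```

```bash
python3 -c "
from h import *
go(.545,.228,-.001,84.9)
d=grab('wrist','w8')
im=d['image'][120:240,270:390,::-1]
cv2.imwrite('pics/w8c.png',cv2.resize(im,None,fx=5,fy=5))"
```

```text
t 12.05 pos [ 0.5449  0.2287 -0.001 ] yaw 84.78 w 0.0337 F [-3.3  0.1 13.8] q [ 0.28  0.59  1.72  0.    0.83 -1.2 ]
TURN [ 0.0005 -0.0002 -0.0021] SHIFT after [-0.0007  0.0002  0.    ] before [-0.0007  0.0002  0.    ]
```

View pics/w8c.png

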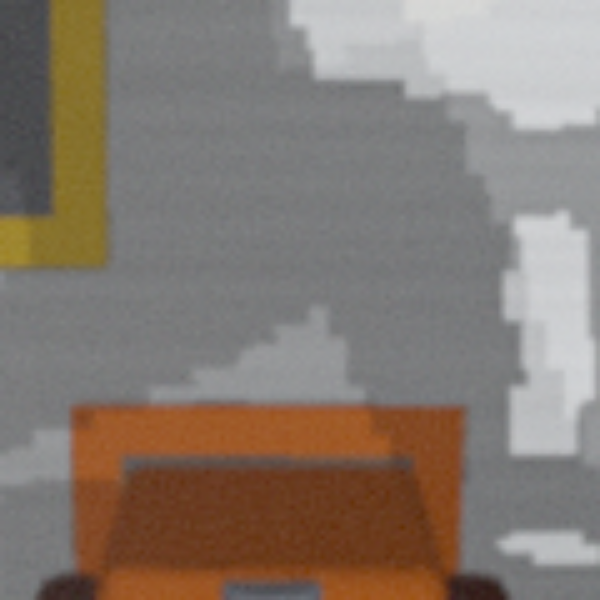

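Call:
servo_tool(targets=[[[0, 0, -0.001], [0, 0, 0], 0.3], [[0, 0, 0], [0, 0, 0], 0.3], [[0, 0, 0], [0, 0, 0], 0.3], [[0, 0, 0], [0, 0, 0], 0.2], [[0, 0, -0.02], [0, 0, 0], 0.1]])

```text
t: 12.6
tool_pos: [0.5426, 0.2278, 0.0164]
tool_rot: [-0.001, 0.739, 0.674, -0.002]
force: [-0.5, -0.8, 0.8]
width: 0.0701
```

Call:
servo_tool(targets=[[[0, 0, -0.04], [0, 0, 0], 0], [[0, 0, -0.04], [0, 0, 0], 0], [[0, 0, -0.02], [0, 0, 0], 0], [[0, -0.02, 0], [0, 0, 0], 0], [[0, 0, 0], [0, 0, 0], 0]])

```text
t: 13.1
tool_pos: [0.5229, 0.2303, 0.1189]
tool_rot: [-0.0, 0.738, 0.674, -0.001]
force: [0.6, 0.1, -0.4]
width: 0.088
```

```bash
python3 -c "
from h import *
d=grab('wrist','w9');m=masks(d)
go(.42,.04,.12,84.9); go(.438,-.108,.12,88)
im=d['image'][60:260,190:440,::-1]
cv2.imwrite('pics/w9c.png',cv2.resize(im,None,fx=3,fy=3))"
```

```text
t 13.15 pos [0.5238 0.2302 0.1184] yaw 84.81 w 0.088 F [ 0.9 -0.6 -0.1] q [ 0.29  0.41  1.67 -0.    1.06 -1.19]
TURN [-0.0009  0.0005 -0.0016] SHIFT after [-0.1987 -0.0865 -0.0016] before [-0.1988 -0.0862 -0.0014]
t 13.15 pos [0.5238 0.2302 0.1184] yaw 84.81 w 0.088 F [ 0.9 -0.6 -0.1] q [ 0.29  0.41  1.67 -0.    1.06 -1.19]
TURN [-0.0009  0.0005 -0.0557] SHIFT after [-0.341  -0.0739 -0.0016] before [-0.3446 -0.0548 -0.0013]
```

View pics/w9c.png

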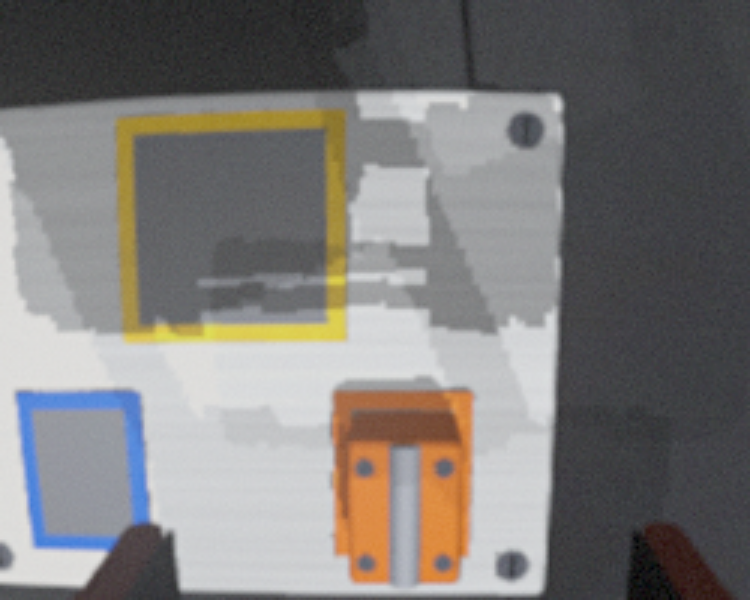

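```bash
python3 - <<'E'
from h import *
d=load('w9')
f=lambda x,y,z: fray(d,190+(x+.5)/3-.5,60+(y+.5)/3-.5,z)[:2]
P=[f(365,467,.044),f(445,467,.044),f(366,564,.044),f(443,564,.044)]
print('blk',np.mean(P,0),[np.degrees(np.arctan2(*(P[i+2]-P[i])[::-1])) for i in (0,1)],np.linalg.norm(P[2]-P[0]),np.linalg.norm(P[1]-P[0]))
Q=[f(333,391,.008),f(472,391,.008)]
th=np.radians(-5.1);X=np.array([np.cos(th),np.sin(th)])
print('pad',np.mean(Q,0)+.029*X,np.linalg.norm(Q[1]-Q[0]))
B=[f(18,393,.008),f(137,391,.008),f(36,548,.008),f(150,547,.008)];print('padB',np.mean(B,0))
Y=[f(118,118,.008),f(345,112,.008),f(127,341,.008),f(346,339,.008)];print('padY',np.mean(Y,0))
E
```

```text
blk [0.54481645 0.22697804] [np.float64(-5.341246807949372), np.float64(-5.393850970386956)] 0.030510949333264516 0.023029459604085843
pad [0.54453588 0.22630119] 0.04469142196200921
padB [0.53368387 0.11738461]
padY [0.45795774 0.17993477]
```

Call:
servo_tool(targets=[[[-0.04, -0.017, 0], [0, 0, 0], 0], [[-0.04, -0.017, 0], [0, 0, 0], 0], [[-0.04, -0.017, 0], [0, 0, 0], 0], [[-0.04, -0.017, 0], [0, 0, 0], 0], [[-0.04, -0.017, 0], [0, 0, 0], 0]])

```text
t: 13.65
tool_pos: [0.4213, 0.0375, 0.1179]
tool_rot: [-0.0, 0.738, 0.674, -0.0]
force: [-0.1, -0.9, 0.5]
width: 0.0875
```

Call:
servo_tool(targets=[[[-0.036, 0.003, 0], [0, 0, 0], 0], [[-0.036, 0.003, 0], [0, 0, 0], 0], [[-0.036, 0.003, 0], [0, 0, 0], 0], [[-0.036, 0.003, 0], [0, 0, -0.055], 0], [[0, 0, 0], [0, 0, 0], 0]])

```text
t: 14.15
tool_pos: [0.4221, -0.1099, 0.1183]
tool_rot: [0.001, 0.721, 0.693, -0.0]
force: [-0.3, 1.8, -0.2]
width: 0.0879
```

```bash
python3 -c "
from h import *
d=grab('wrist','w10');m=masks(d)
go(.438,-.108,-.01,88)
rect(d,'blkB',m['b'],(280,130,370,240),.036)
im=d['image'][140:240,270:390,::-1]
cv2.imwrite('pics/w10c.png',cv2.resize(im,None,fx=6,fy=6,interpolation=cv2.INTER_CUBIC))"
```

```text
t 14.2 pos [ 0.4213 -0.1077  0.1181] yaw 87.69 w 0.088 F [ 0.   0.9 -0.9] q [-0.41  0.23  1.96 -0.    0.95 -1.94]
TURN [-0.0003  0.0002 -0.0054] SHIFT after [0.0003 0.0167 0.1281] before [0.0004 0.0168 0.1281]
blkB 262 px [329. 214.] ctr [ 430.3 -107.2] [(34.8, -88.4), (50.3, 1.6)]
```

View pics/w10c.png

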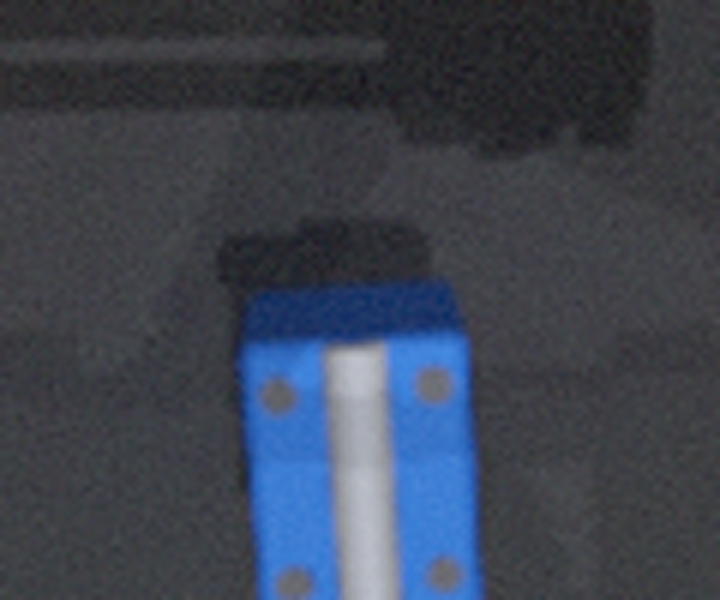

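```bash
cat >> h.py <<'E'
def quad(d,x0,y0,s,pts,z):
    P=np.array([fray(d,x0+(x+.5)/s-.5,y0+(y+.5)/s-.5,z)[:2] for x,y in pts])
    c=P.mean(0); v=P[2:].mean(0)-P[:2].mean(0); u=P[[1,3]].mean(0)-P[[0,2]].mean(0)
    print('ctr',c.round(4),'x-ang',np.degrees(np.arctan2(v[1],v[0])).round(2),'y-ang',np.degrees(np.arctan2(u[1],u[0])).round(2),'sizes',np.linalg.norm(v).round(4),np.linalg.norm(u).round(4)); return c
E
python3 - <<'E'
from h import *
d=load('w10')
c=quad(d,270,140,6,[(278,396),(434,385),(294,584),(445,574)],.036)
go(c[0],c[1],-.009,92)
E
```

```text
ctr [ 0.4365 -0.107 ] x-ang 2.06 y-ang 91.99 sizes 0.0298 0.0229
t 14.2 pos [ 0.4213 -0.1077  0.1181] yaw 87.69 w 0.088 F [ 0.   0.9 -0.9] q [-0.41  0.23  1.96 -0.    0.95 -1.94]
TURN [-0.0003  0.0002 -0.0752] SHIFT after [0.0002 0.0153 0.1271] before [0.0013 0.0152 0.1271]
```

Call:
servo_tool(targets=[[[0, 0, 0], [0, 0, -0.075], 0.25], [[0, 0.015, 0.02], [0, 0, 0], 0.25], [[0, 0, 0.035], [0, 0, 0], 0.25], [[0, 0, 0.03], [0, 0, 0], 0.25], [[0, 0, 0], [0, 0, 0], 0.25]])

```text
t: 14.7
tool_pos: [0.4327, -0.1027, 0.0305]
tool_rot: [-0.004, 0.693, 0.721, -0.001]
force: [-0.5, 0.4, 0.9]
width: 0.0661
```

```bash
python3 -c "
from h import *
go(.4365,-.107,-.009,92)"
```

```text
t 14.7 pos [ 0.4327 -0.1027  0.0305] yaw 92.24 w 0.0661 F [-0.5  0.4  0.9] q [-0.39  0.4   2.01  0.    0.73 -2.  ]
TURN [-0.0073 -0.0035  0.0042] SHIFT after [-0.0045  0.0037  0.0395] before [-0.0046  0.0039  0.0394]
```

Call:
servo_tool(targets=[[[0, 0, 0.02], [0, 0, 0], 0.25], [[0, 0, 0.01], [0, 0, 0], 0.25], [[0, 0, 0.005], [0, 0, 0], 0.25], [[0, 0, 0], [0, 0, 0], 0.25], [[0, 0, 0], [0, 0, 0], 0.25]])

```text
t: 15.2
tool_pos: [0.4362, -0.1051, -0.0008]
tool_rot: [0.0, 0.693, 0.721, 0.0]
force: [-0.2, -0.2, -0.2]
width: 0.0658
```

```bash
python3 -c "
from h import *
go(.4365,-.107,-.009,92)"
```

```text
t 15.2 pos [ 0.4362 -0.1051 -0.0008] yaw 92.22 w 0.0658 F [-0.2 -0.2 -0.2] q [-0.39  0.46  2.04 -0.    0.64 -2.  ]
TURN [0.0007 0.0004 0.0038] SHIFT after [-0.0019  0.0003  0.0082] before [-0.0019  0.0003  0.0082]
```

Call:
servo_tool(targets=[[[0, 0, 0.008], [0, 0, 0], 0.25], [[0, 0, 0], [0, 0, 0], 0.25], [[0, 0, 0], [0, 0, 0], 1], [[0, 0, 0], [0, 0, 0], 1], [[0, 0, 0], [0, 0, 0], 1]])

```text
t: 15.7
tool_pos: [0.4358, -0.1051, -0.0093]
tool_rot: [0.0, 0.693, 0.721, -0.0]
force: [0.3, 0.1, 0.2]
width: 0.0457
```

Call:
servo_tool(targets=[[[0, 0, 0], [0, 0, 0], 1], [[0, 0, 0], [0, 0, 0], 1], [[0, 0, 0], [0, 0, 0], 1], [[0, 0, 0], [0, 0, 0], 1]])

```text
t: 16.1
tool_pos: [0.4358, -0.1051, -0.0093]
tool_rot: [0.0, 0.693, 0.721, -0.0]
force: [-0.5, -0.1, 1.5]
width: 0.0339
```

```bash
python3 -c "
from h import *
go(.4365,-.107,-.009,92)"
```

```text
t 16.1 pos [ 0.4358 -0.1051 -0.0093] yaw 92.22 w 0.0339 F [-0.5 -0.1  1.5] q [-0.39  0.48  2.04 -0.    0.62 -2.  ]
TURN [0.0001 0.0002 0.0038] SHIFT after [-0.0019  0.0006 -0.0003] before [-0.0019  0.0006 -0.0003]
```

Call:
servo_tool(targets=[[[0, 0, -0.01], [0, 0, 0], 1], [[0, 0, -0.03], [0, 0, 0], 1], [[0, 0, -0.03], [0, 0, 0], 1], [[0, 0, -0.03], [0, 0, 0], 1], [[0, 0, 0], [0, 0, 0.128], 1]])

```text
t: 16.6
tool_pos: [0.4382, -0.106, 0.0944]
tool_rot: [0.003, 0.738, 0.674, 0.001]
force: [1.7, -0.6, -2.2]
width: 0.0338
```

```bash
python3 -c "
from h import *
go(.42,.04,.09,84.9);go(.533,.119,.06,84.9)"
```

```text
t 16.6 pos [ 0.4382 -0.106   0.0944] yaw 84.8 w 0.0338 F [ 1.7 -0.6 -2.2] q [-0.39  0.29  1.96 -0.    0.89 -1.87]
TURN [ 0.0064  0.0021 -0.0018] SHIFT after [ 0.1438 -0.0311  0.0044] before [ 0.1437 -0.0314  0.0039]
t 16.6 pos [ 0.4382 -0.106   0.0944] yaw 84.8 w 0.0338 F [ 1.7 -0.6 -2.2] q [-0.39  0.29  1.96 -0.    0.89 -1.87]
TURN [ 0.0064  0.0021 -0.0018] SHIFT after [0.2325 0.0744 0.0344] before [0.2327 0.0738 0.0344]
```

Call:
servo_tool(targets=[[[0.036, -0.008, 0], [0, 0, 0], 1], [[0.036, -0.008, 0], [0, 0, 0], 1], [[0.036, -0.008, 0], [0, 0, 0], 1], [[0.036, -0.007, 0], [0, 0, 0], 1], [[0.022, 0.026, 0], [0, 0, 0], 1]])

```text
t: 17.1
tool_pos: [0.4393, 0.0631, 0.0903]
tool_rot: [-0.003, 0.737, 0.675, -0.003]
force: [1.2, -0.3, -2.1]
width: 0.0337
```

Call:
servo_tool(targets=[[[0.022, 0.026, 0], [0, 0, 0], 1], [[0.022, 0.026, 0], [0, 0, 0], 1], [[0.022, 0.027, 0.02], [0, 0, 0], 1], [[0, 0, 0.025], [0, 0, 0], 1], [[0, 0, 0], [0, 0, 0], 1]])

```text
t: 17.6
tool_pos: [0.5278, 0.1197, 0.0434]
tool_rot: [-0.002, 0.738, 0.675, -0.002]
force: [-1.7, 0.3, -1.9]
width: 0.0337
```

```bash
python3 -c "
from h import *
go(.533,.119,0,84.9)"
```

```text
t 17.6 pos [0.5278 0.1197 0.0434] yaw 84.94 w 0.0337 F [-1.7  0.3 -1.9] q [ 0.1   0.48  1.8  -0.    0.87 -1.39]
TURN [-0.0057  0.0012  0.0008] SHIFT after [-0.0003  0.0053  0.0434] before [-0.0002  0.0055  0.0433]
```

Call:
servo_tool(targets=[[[0, 0.002, 0.02], [0, 0, 0], 1], [[0, 0, 0.013], [0, 0, 0], 1], [[0, 0, 0.005], [0, 0, 0], 1], [[0, 0, 0], [0, 0, 0], 1], [[0, 0, 0], [0, 0, 0], 1]])

```text
t: 18.1
tool_pos: [0.5322, 0.1191, 0.0082]
tool_rot: [0.0, 0.738, 0.675, 0.0]
force: [0.8, 0.7, -2.0]
width: 0.034
```

```bash
python3 -c "
from h import *
d=grab('wrist','w11')
go(.533,.119,0,84.9)
im=d['image'][120:240,270:390,::-1]
cv2.imwrite('pics/w11c.png',cv2.resize(im,None,fx=5,fy=5))"
```

```text
t 18.15 pos [0.5325 0.1192 0.0083] yaw 84.87 w 0.0338 F [ 0.3 -1.2 -2. ] q [ 0.09  0.53  1.82 -0.    0.79 -1.39]
TURN [ 0.0009 -0.0001 -0.0005] SHIFT after [-0.0001  0.0005  0.0083] before [-0.0001  0.0005  0.0083]
```

View pics/w11c.png

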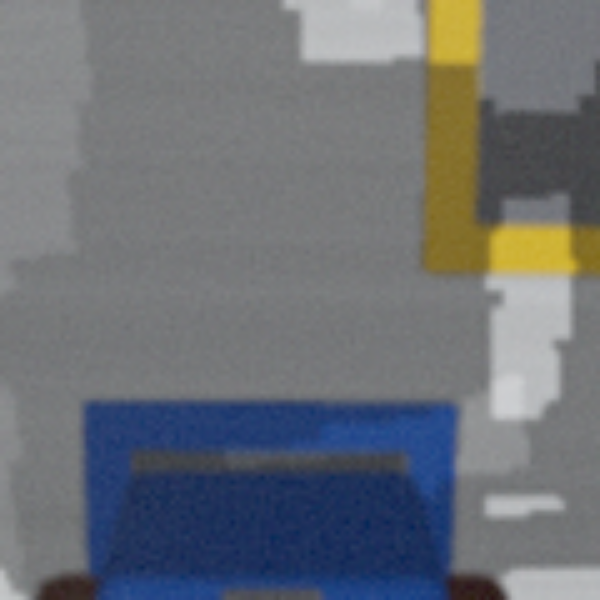

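```bash
python3 - <<'E'
from h import *
d=load('w11')
f=lambda x,y,z: fray(d,270+(x+.5)/5-.5,120+(y+.5)/5-.5,z)[:2]
th=np.radians(-5.1);X=np.array([np.cos(th),np.sin(th)])
print(f(271,402,.008)+.029*X, f(268,472,.017)+.023*X, f(270,578,.053)+.023*X)
E
```

```text
[0.53393401 0.11703132] [0.53383595 0.116708  ] [0.53267899 0.11711576]
```

Aligned within about 1 mm; lower and release.

Call:
servo_tool(targets=[[[0, 0.0005, 0.005], [0, 0, 0], 1], [[0, 0, 0.003], [0, 0, 0], 1], [[0, 0, 0.001], [0, 0, 0], 1], [[0, 0, 0.001], [0, 0, 0], 1], [[0, 0, 0], [0, 0, 0], 1]])

```text
t: 18.65
tool_pos: [0.5326, 0.1192, -0.0014]
tool_rot: [0.0, 0.738, 0.675, -0.0]
force: [-3.0, -0.6, 11.5]
width: 0.0339
```

Call:
servo_tool(targets=[[[0, 0, 0], [0, 0, 0], 0.3], [[0, 0, 0], [0, 0, 0], 0.3], [[0, 0, 0], [0, 0, 0], 0.3], [[0, 0, 0], [0, 0, 0], 0.3], [[0, 0, -0.02], [0, 0, 0], 0.3]])

```text
t: 19.15
tool_pos: [0.5305, 0.119, 0.0157]
tool_rot: [-0.001, 0.738, 0.675, -0.002]
force: [-0.0, 0.1, 0.2]
width: 0.0609
```

Call:
servo_tool(targets=[[[0, 0, -0.04], [0, 0, 0], 0], [[0, 0, -0.04], [0, 0, 0], 0], [[0, 0, -0.02], [0, 0, 0], 0], [[0.03, -0.02, 0], [0, 0, 0], 0], [[0, 0, 0], [0, 0, 0], 0]])

```text
t: 19.65
tool_pos: [0.5139, 0.153, 0.1183]
tool_rot: [-0.001, 0.738, 0.675, 0.0]
force: [0.5, -0.3, -0.7]
width: 0.0877
```

```bash
python3 -c "
from h import *
d=grab('wrist','w12')
go(.42,.03,.12,84.9)
im=d['image'][60:260,200:450,::-1]
cv2.imwrite('pics/w12c.png',cv2.resize(im,None,fx=3,fy=3))"
```

```text
t 19.7 pos [0.5144 0.1519 0.1178] yaw 85.0 w 0.0877 F [ 0.4 -0.8 -0.3] q [ 0.16  0.37  1.75  0.    1.03 -1.33]
TURN [-0.0003 -0.      0.0017] SHIFT after [-0.1298 -0.0832 -0.0022] before [-0.1296 -0.0835 -0.0022]
```

View pics/w12c.png

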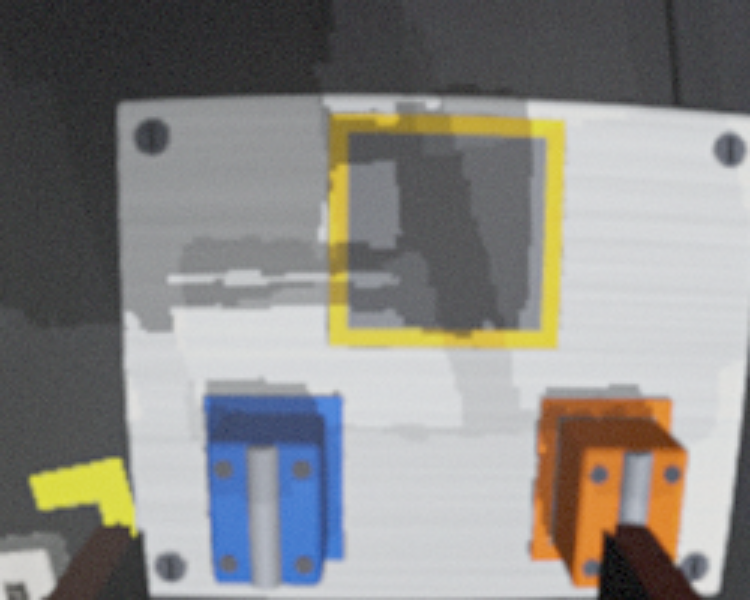

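```bash
python3 - <<'E'
from h import *
d=load('w12')
b=quad(d,200,60,3,[(224,469),(302,469),(229,563),(304,564)],.044)
f=lambda x,y,z: fray(d,200+(x+.5)/3-.5,60+(y+.5)/3-.5,z)[:2]
th=np.radians(-5.1);X=np.array([np.cos(th),np.sin(th)])
print('padB',f((205+342)/2,397,.008)+.029*X)
o=f((598+672)/2,474.5,.044)+.015*X;print('O',o,'mid',(o+b)/2, np.degrees(np.arctan2(*(-(b-o))*[-1,1]*1)))
quad(d,200,60,3,[(330,115),(566,122),(329,345),(557,347)],.008)
E
```

```text
ctr [0.5332 0.1176] x-ang -5.2 y-ang 85.02 sizes 0.0298 0.0227
padB [0.53465686 0.11723935]
O [0.54468924 0.22628708] mid [0.53892147 0.17194326] -6.058399395307865
ctr [0.4579 0.1792] x-ang -5.65 y-ang 84.56 sizes 0.0721 0.073
```

Call:
servo_tool(targets=[[[-0.032, -0.021, 0], [0, 0, 0], 0], [[-0.032, -0.021, 0], [0, 0, 0], 0], [[-0.032, -0.021, 0], [0, 0, 0], 0], [[-0.032, -0.021, 0], [0, 0, 0], 0], [[-0.034, 0.005, 0], [0, 0, 0], 0]])

```text
t: 20.2
tool_pos: [0.4174, -0.0039, 0.1166]
tool_rot: [-0.002, 0.738, 0.675, -0.002]
force: [0.9, -0.9, 0.1]
width: 0.0877
```

Call:
servo_tool(targets=[[[-0.034, 0.005, 0], [0, 0, 0], 0], [[-0.034, 0.005, 0], [0, 0, 0], 0], [[-0.034, 0.005, 0], [0, 0, 0], 0], [[-0.034, 0.005, 0], [0, 0, 0], 0], [[-0.035, 0.017, 0], [0, 0, 0], 0]])

```text
t: 20.7
tool_pos: [0.442, -0.1783, 0.1169]
tool_rot: [-0.001, 0.738, 0.675, -0.001]
force: [0.2, 0.2, -0.8]
width: 0.088
```

Call:
servo_tool(targets=[[[-0.035, 0.017, 0], [0, 0, 0], 0], [[-0.035, 0.017, 0], [0, 0, 0], 0], [[-0.035, 0.017, 0], [0, 0, 0], 0], [[-0.035, 0.017, 0], [0, 0, 0], 0], [[-0.035, 0.017, 0], [0, 0, 0], 0]])

```text
t: 21.2
tool_pos: [0.5126, -0.361, 0.1167]
tool_rot: [-0.001, 0.738, 0.675, -0.0]
force: [-0.5, -0.0, 0.9]
width: 0.0882
```

Call:
servo_tool(targets=[[[-0.035, 0.017, 0], [0, 0, 0], 0], [[-0.035, 0.017, 0], [0, 0, 0], 0], [[0, 0, 0], [0, 0, -0.12], 0], [[0, 0, 0], [0, 0, 0], 0], [[0, 0, 0], [0, 0, 0], 0]])

```text
t: 21.7
tool_pos: [0.5396, -0.4313, 0.1166]
tool_rot: [-0.001, 0.697, 0.717, -0.0]
force: [-0.7, -0.2, -0.3]
width: 0.0881
```

```bash
python3 -c "
from h import *
d=grab('wrist','w13')
go(.5465,-.433,.12,92)"
```

```text
t 21.75 pos [ 0.5398 -0.431   0.1169] yaw 91.62 w 0.088 F [-0.3  0.8 -0.7] q [-0.77  0.57  1.39 -0.    1.19 -2.37]
TURN [-0.0013 -0.0012 -0.0066] SHIFT after [-0.0023  0.0067 -0.0031] before [-0.0022  0.0067 -0.0031]
```

View pics/w13.png

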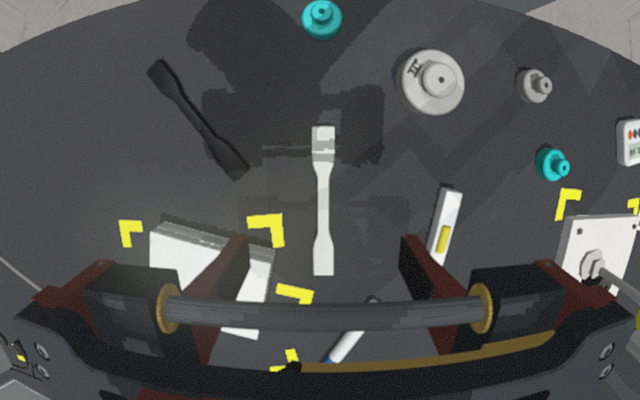

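```bash
python3 - <<'E'
from h import *
d=load('w13')
g=cv2.cvtColor(d['image'],cv2.COLOR_RGB2GRAY)
m=(g>105)
c=rect(d,'bar',m,(300,110,345,290),.012)
go(c[0],c[1],-.014,91.9)
im=d['image'][110:290,230:420,::-1]
cv2.imwrite('pics/w13c.png',cv2.resize(im,None,fx=3.2,fy=3.2))
for v in (126,135,200,265,274):
    r=np.nonzero(m[v,300:345])[0]; print(v,r.min()+300,r.max()+300)
E
```

```text
bar 338 px [323. 200.] ctr [ 546.2 -433.9] [(21.1, -88.1), (150.4, 1.9)]
t 21.75 pos [ 0.5398 -0.431   0.1169] yaw 91.62 w 0.088 F [-0.3  0.8 -0.7] q [-0.77  0.57  1.39 -0.    1.19 -2.37]
TURN [-0.0013 -0.0012 -0.0049] SHIFT after [-0.0032  0.0063  0.1309] before [-0.0033  0.0065  0.1309]
126 313 334
135 312 334
200 317 329
265 313 333
274 313 333
```

View pics/w13c.png

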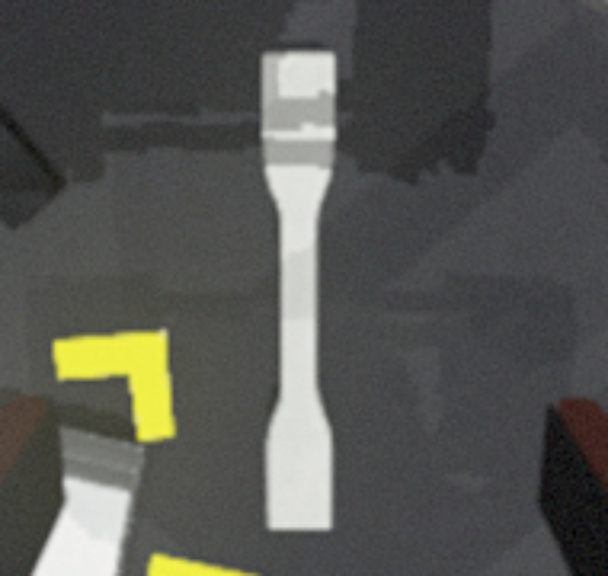

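Call:
servo_tool(targets=[[[-0.0015, 0.006, 0], [0, 0, -0.004], 0.5], [[0, 0, 0.02], [0, 0, 0], 0.5], [[0, 0, 0.03], [0, 0, 0], 0.5], [[0, 0, 0.035], [0, 0, 0], 0.5], [[0, 0, 0.025], [0, 0, 0], 0.5]])

```text
t: 22.25
tool_pos: [0.5464, -0.4318, 0.006]
tool_rot: [-0.001, 0.695, 0.719, -0.0]
force: [0.6, 0.1, -0.6]
width: 0.0509
```

Call:
servo_tool(targets=[[[0, 0, 0.014], [0, 0, 0], 0.5], [[0, 0, 0.004], [0, 0, 0], 0.5], [[0, 0, 0], [0, 0, 0], 0.5], [[0, 0, 0], [0, 0, 0], 0.5]])

```text
t: 22.65
tool_pos: [0.5476, -0.4338, -0.0089]
tool_rot: [0.001, 0.695, 0.719, -0.0]
force: [1.2, -0.5, -0.0]
width: 0.044
```

```bash
python3 -c "
from h import *
go(.5462,-.4339,-.014,91.9)
d=grab('wrist','w14');im=d['image'][150:270,260:380,::-1]
cv2.imwrite('pics/w14c.png',cv2.resize(im,None,fx=4,fy=4))"
```

```text
t 22.65 pos [ 0.5476 -0.4338 -0.0089] yaw 91.99 w 0.044 F [ 1.2 -0.5 -0. ] q [-0.77  0.71  1.46 -0.    0.97 -2.37]
TURN [0.0017 0.0019 0.0016] SHIFT after [-0.     -0.0014  0.0051] before [-0.     -0.0014  0.0051]
```

View pics/w14c.png

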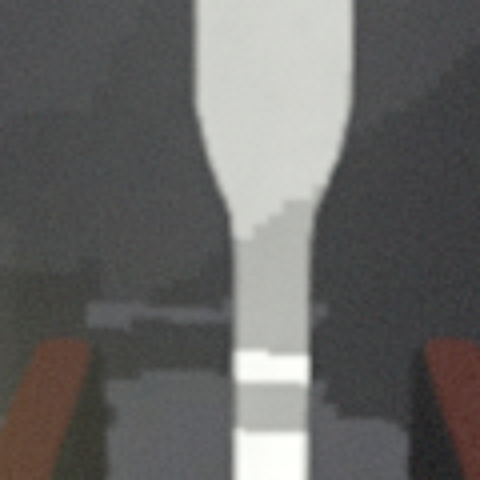

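Call:
servo_tool(targets=[[[0.001, -0.001, 0.004], [0, 0, 0], 0.5], [[0, 0, 0], [0, 0, 0], 1], [[0, 0, 0], [0, 0, 0], 1], [[0, 0, 0], [0, 0, 0], 1], [[0, 0, 0], [0, 0, 0], 1]])

```text
t: 23.2
tool_pos: [0.5456, -0.4321, -0.0143]
tool_rot: [0.0, 0.695, 0.719, -0.0]
force: [-0.6, -0.2, 0.4]
width: 0.0198
```

Call:
servo_tool(targets=[[[0, 0, 0], [0, 0, 0], 1], [[0, 0, 0], [0, 0, 0], 1], [[0, 0, 0], [0, 0, 0], 1]])

```text
t: 23.5
tool_pos: [0.5456, -0.4321, -0.0143]
tool_rot: [0.0, 0.695, 0.719, -0.0]
force: [-0.5, -0.5, 1.8]
width: 0.0202
```

```bash
python3 -c "
from h import *
go(.5462,-.4339,-.014,91.9)"
```

```text
t 23.5 pos [ 0.5456 -0.4321 -0.0143] yaw 91.99 w 0.0202 F [-0.5 -0.5  1.8] q [-0.77  0.72  1.47 -0.    0.96 -2.37]
TURN [0.     0.0002 0.0015] SHIFT after [-0.0018  0.0006 -0.0003] before [-0.0018  0.0006 -0.0003]
```

Call:
servo_tool(targets=[[[0, 0, -0.01], [0, 0, 0], 1], [[0, 0, -0.03], [0, 0, 0], 1], [[0, 0, -0.04], [0, 0, 0], 1], [[0, 0, -0.04], [0, 0, 0], 1], [[0, 0, 0], [0, 0, 0], 1]])

```text
t: 24.0
tool_pos: [0.5491, -0.4353, 0.1129]
tool_rot: [0.006, 0.695, 0.719, -0.0]
force: [0.9, -0.9, 0.4]
width: 0.0195
```

Call:
servo_tool(targets=[[[0.034, -0.015, 0], [0, 0, 0], 1], [[0.034, -0.015, 0], [0, 0, 0], 1], [[0.034, -0.015, 0], [0, 0, 0], 1], [[0.034, -0.015, 0], [0, 0, 0], 1], [[0.034, -0.015, 0], [0, 0, 0], 1]])

```text
t: 24.5
tool_pos: [0.4636, -0.2632, 0.1054]
tool_rot: [-0.0, 0.695, 0.719, -0.0]
force: [0.0, 0.9, -0.6]
width: 0.0197
```

Call:
servo_tool(targets=[[[0.034, -0.015, 0], [0, 0, 0], 1], [[0.034, -0.015, 0], [0, 0, 0], 1], [[0, 0, 0], [0, 0, 0.14], 1], [[0, 0, 0], [0, 0, 0.14], 1], [[0, 0, 0], [0, 0, 0.14], 1]])

```text
t: 25.0
tool_pos: [0.432, -0.1973, 0.1056]
tool_rot: [0.0, 0.831, 0.557, -0.0]
force: [0.1, 0.2, -0.8]
width: 0.0199
```

Call:
servo_tool(targets=[[[0, 0, 0], [0, 0, 0.14], 1], [[0, 0, 0], [0, 0, 0.14], 1], [[0, 0, 0], [0, 0, 0.14], 1], [[0, 0, 0], [0, 0, 0.14], 1], [[0, 0, 0], [0, 0, 0.14], 1]])

```text
t: 25.5
tool_pos: [0.4321, -0.1976, 0.1055]
tool_rot: [-0.0, 0.971, 0.238, -0.0]
force: [0.5, 0.4, 0.1]
width: 0.0195
```

Call:
servo_tool(targets=[[[0, 0, 0], [0, 0, 0.14], 1], [[0, 0, 0], [0, 0, 0.14], 1], [[0, 0, 0], [0, 0, 0.14], 1], [[0, 0, 0], [0, 0, 0.14], 1], [[0, 0, 0], [0, 0, 0], 1]])

```text
t: 26.0
tool_pos: [0.4322, -0.1977, 0.1055]
tool_rot: [-0.0, 0.999, -0.038, -0.0]
force: [0.0, -0.1, -0.4]
width: 0.0201
```

```bash
python3 -c "
from h import *
go(.42,.03,.106,-5.1);go(.539,.172,.106,-5.1)
grab('wrist','w15')"
```

```text
t 26.0 pos [ 0.4322 -0.1977  0.1055] yaw -4.34 w 0.0201 F [ 0.  -0.1 -0.4] q [-0.57  0.31  1.89 -0.    0.95 -0.5 ]
TURN [-0.      0.0003  0.0133] SHIFT after [-0.0323 -0.2257 -0.0005] before [-0.0293 -0.2261 -0.0005]
t 26.0 pos [ 0.4322 -0.1977  0.1055] yaw -4.34 w 0.0201 F [ 0.  -0.1 -0.4] q [-0.57  0.31  1.89 -0.    0.95 -0.5 ]
TURN [-0.      0.0003  0.0133] SHIFT after [ 0.0736 -0.3777 -0.0005] before [ 0.0786 -0.3767 -0.0005]
```

View pics/w15.png

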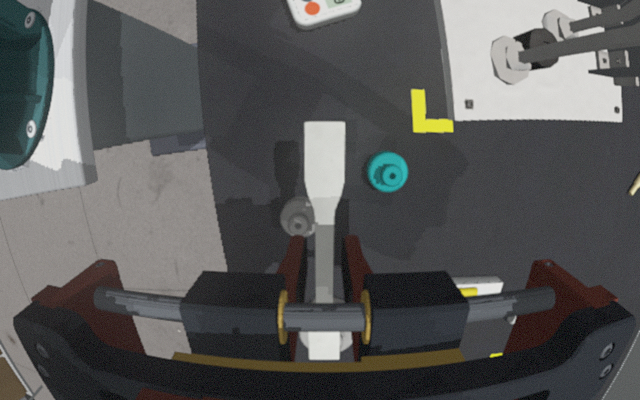

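Call:
servo_tool(targets=[[[-0.005, -0.038, 0], [0, 0, 0.013], 1], [[-0.005, -0.038, 0], [0, 0, 0], 1], [[-0.005, -0.038, 0], [0, 0, 0], 1], [[-0.005, -0.038, 0], [0, 0, 0], 1], [[-0.005, -0.038, 0], [0, 0, 0], 1]])

```text
t: 26.55
tool_pos: [0.4233, -0.005, 0.1056]
tool_rot: [0.0, 0.999, -0.042, 0.0]
force: [1.0, -0.2, -0.9]
width: 0.0196
```

Call:
servo_tool(targets=[[[-0.006, -0.036, 0], [0, 0, 0], 1], [[0.021, -0.03, 0], [0, 0, 0], 1], [[0.021, -0.03, 0], [0, 0, 0], 1], [[0.021, -0.03, 0], [0, 0, 0], 1], [[0.021, -0.03, 0], [0, 0, 0], 1]])

```text
t: 27.05
tool_pos: [0.5155, 0.1436, 0.1056]
tool_rot: [0.0, 0.999, -0.041, 0.0]
force: [0.2, -1.1, 0.5]
width: 0.0198
```

Call:
servo_tool(targets=[[[0.021, -0.03, 0], [0, 0, 0], 1], [[0, 0, 0.01], [0, 0, 0], 1], [[0, 0, 0], [0, 0, 0], 1], [[0, 0, 0], [0, 0, 0], 1]])

```text
t: 27.45
tool_pos: [0.5366, 0.1694, 0.0948]
tool_rot: [0.001, 0.999, -0.043, -0.001]
force: [-0.3, -1.0, -0.3]
width: 0.0196
```

```bash
python3 -c "
from h import *
go(.539,.172,.034,-5.1)
grab('wrist','w16')"
```

```text
t 27.45 pos [0.5366 0.1694 0.0948] yaw -4.93 w 0.0196 F [-0.3 -1.  -0.3] q [ 0.18  0.43  1.71 -0.    1.01  0.27]
TURN [0.0011 0.0028 0.0029] SHIFT after [ 0.0022 -0.0028  0.0608] before [ 0.0023 -0.0028  0.0608]
```

View pics/w16.png

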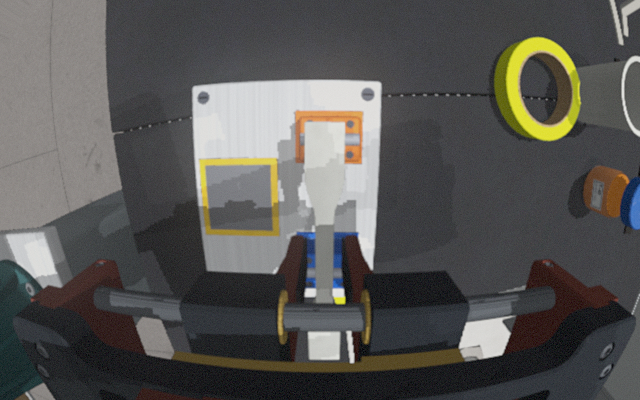

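```bash
python3 - <<'E'
from h import *
d=load('w16'); g=cv2.cvtColor(d['image'],cv2.COLOR_RGB2GRAY)
im=d['image'][95:255,250:410,::-1]
cv2.imwrite('pics/w16c.png',cv2.resize(im,None,fx=4,fy=4))
E
```

```text
(no output)
```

View pics/w16c.png

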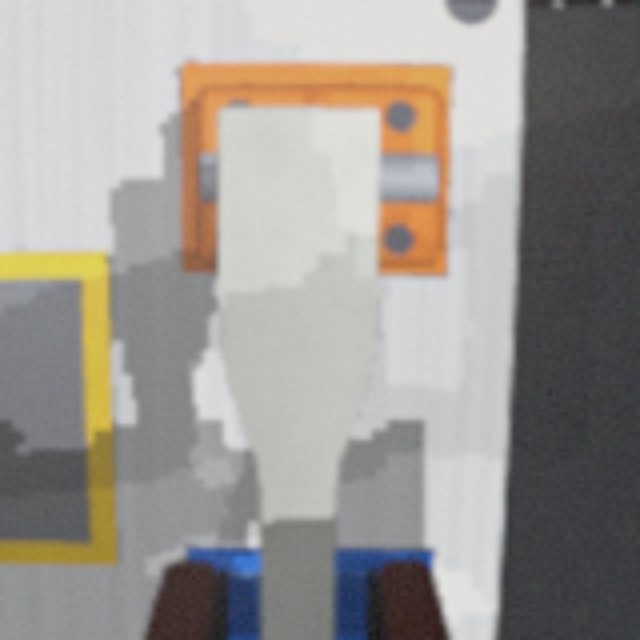

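```bash
python3 - <<'E'
from h import *
d=load('w16')
f=lambda x,y,z: fray(d,250+(x+.5)/4-.5,95+(y+.5)/4-.5,z)[:2]
z=.121
a,b=f(218,107,z),f(381,107,z);e=(a+b)/2;print('end',e,np.linalg.norm(b-a))
n=(f(262,510,z)+f(337,510,z))/2;v=e-n;print('ang',np.degrees(np.arctan2(v[1],v[0])))
th=np.radians(84.9);Y=np.array([np.cos(th),np.sin(th)])
c=e-.075*Y;print('bar ctr',c)
# orange block: rod axis / screws
P=f(401,116,.044),f(398,239,.044);print('screws mid',(P[0]+P[1])/2, 'blk ctr', (P[0]+P[1])/2-.015*np.array([Y[1],-Y[0]]))
q=[f(182,65,.008),f(452,66,.008)];m=(q[0]+q[1])/2;print('padO',m-.023*Y)
print('yel right edge mid',(f(108,255,.008)+f(117,562,.008))/2)
X=np.array([Y[1],-Y[0]])
s=np.array([.539,.172])-c;print('shift tool x,y', s@X, -s@Y)
E
```

```text
end [0.5427559  0.24111503] 0.01991642280780422
ang 85.1646317242359
bar ctr [0.53608883 0.16641195]
screws mid [0.55995549 0.22545048] blk ctr [0.54501487 0.2267839 ]
padO [0.54499309 0.22549561]
yel right edge mid [0.49493725 0.17590831]
shift tool x,y 0.0024029030816112525 -0.00582471130093163
```

Call:
servo_tool(targets=[[[0.002, -0.004, 0.015], [0, 0, 0.003], 1], [[0, 0, 0.02], [0, 0, 0], 1], [[0, 0, 0.015], [0, 0, 0], 1], [[0, 0, 0.004], [0, 0, 0], 1], [[0, 0, 0], [0, 0, 0], 1]])

```text
t: 28.0
tool_pos: [0.5399, 0.1736, 0.0407]
tool_rot: [0.0, 0.999, -0.045, -0.001]
force: [1.3, -0.3, -0.1]
width: 0.0197
```

```bash
python3 -c "
from h import *
d=grab('wrist','w17')
go(.539,.172,.034,-5.1)
im=d['image'][80:230,240:420,::-1]
cv2.imwrite('pics/w17c.png',cv2.resize(im,None,fx=4,fy=4))
d=grab('scene','s17');im=d['image'][130:210,225:345,::-1]
cv2.imwrite('pics/s17c.png',cv2.resize(im,None,fx=6,fy=6))"
```

```text
t 28.05 pos [0.5406 0.1738 0.0414] yaw -5.2 w 0.0196 F [ 0.8 -0.6 -0.1] q [ 0.19  0.51  1.74 -0.    0.89  0.28]
TURN [ 0.0002  0.0004 -0.0018] SHIFT after [-0.0015  0.0019  0.0074] before [-0.0014  0.0019  0.0074]
```

View pics/w17c.png

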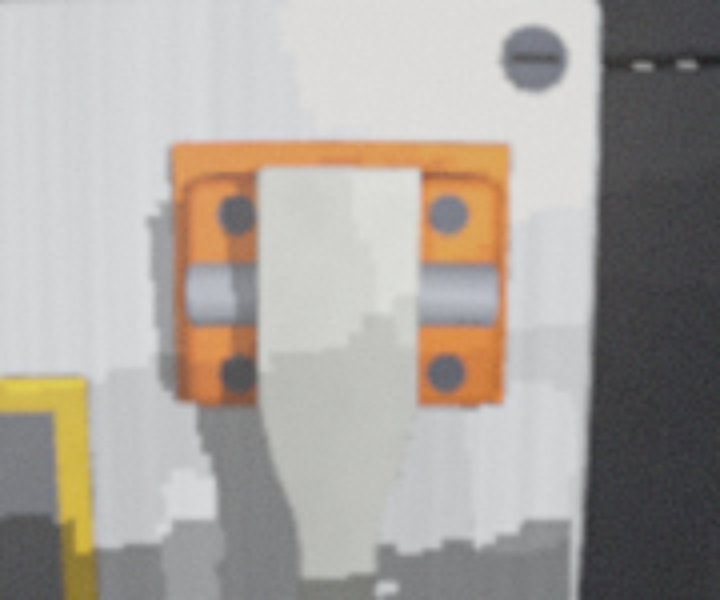

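View pics/s17c.png

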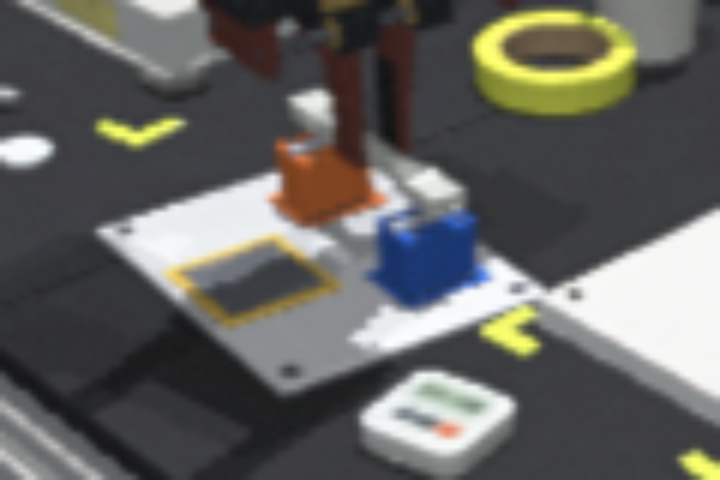

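```bash
python3 - <<'E'
from h import *
d=load('w17')
f=lambda x,y,z: fray(d,240+(x+.5)/4-.5,80+(y+.5)/4-.5,z)[:2]
z=.0407+.0143+.012
a,b=f(257,167,z),f(421,167,z);e=(a+b)/2;print('end',e,np.linalg.norm(b-a))
n=(f(302,570,z)+f(377,570,z))/2;v=e-n;print('ang',np.degrees(np.arctan2(v[1],v[0])))
th=np.radians(84.9);Y=np.array([np.cos(th),np.sin(th)]);X=np.array([Y[1],-Y[0]])
c=e-.075*Y;print('bar ctr',c)
o=quad(d,240,80,4,[(238,215),(448,215),(238,374),(446,374)],.044)
tgt=o-.055*Y;print('target from orange',tgt)
for t in (tgt,np.array([.539,.172])):
    s=t-c;print('shift tool x,y', s@X, -s@Y)
E
```

```text
end [0.5462891  0.24525099] 0.020020888140982705
ang 84.95102566453308
bar ctr [0.53962203 0.17054791]
ctr [0.5451 0.2267] x-ang -95.45 y-ang -5.1 sizes 0.023 0.0298
target from orange [0.54023315 0.17193298]
shift tool x,y 0.00048558165757603693 -0.001433910637298213
shift tool x,y -0.0007486482124185518 -0.0013910473934202394
```

Shift −1.4 mm along tool y, lower.

Call:
servo_tool(targets=[[[0, -0.0015, 0.003], [0, 0, 0], 1], [[0, 0, 0.002], [0, 0, 0], 1], [[0, 0, 0.0015], [0, 0, 0], 1], [[0, 0, 0], [0, 0, 0], 1], [[0, 0, 0], [0, 0, 0], 1]])

```text
t: 28.6
tool_pos: [0.5409, 0.1756, 0.0351]
tool_rot: [0.0, 0.999, -0.045, 0.0]
force: [-0.5, -0.9, -0.1]
width: 0.0195
```

Call:
servo_tool(targets=[[[0, 0, 0.001], [0, 0, 0], 1], [[0, 0, 0.001], [0, 0, 0], 1], [[0, 0, 0], [0, 0, 0], 1]])

```text
t: 28.9
tool_pos: [0.5411, 0.1756, 0.0336]
tool_rot: [0.0, 0.999, -0.045, 0.0]
force: [-0.5, -0.7, 5.9]
width: 0.02
```

Call:
servo_tool(targets=[[[0, 0, 0], [0, 0, 0], 0.5], [[0, 0, 0], [0, 0, 0], 0.5], [[0, 0, 0], [0, 0, 0], 0.5], [[0, 0, -0.01], [0, 0, 0], 0.5], [[0, 0, -0.03], [0, 0, 0], 0.5]])

```text
t: 29.4
tool_pos: [0.5385, 0.175, 0.0715]
tool_rot: [0.001, 0.999, -0.045, -0.003]
force: [-0.5, 0.3, 0.2]
width: 0.0441
```

Call:
servo_tool(targets=[[[0, 0, -0.04], [0, 0, 0], 0.5], [[0, 0.02, -0.02], [0, 0, 0], 0], [[0, 0, 0], [0, 0, 0], 0], [[0, 0, 0], [0, 0, 0], 0]])

```text
t: 29.8
tool_pos: [0.5393, 0.1557, 0.1335]
tool_rot: [-0.0, 0.999, -0.046, 0.0]
force: [0.0, 0.4, -1.1]
width: 0.0646
```

```bash
python3 -c "
from h import *
d=grab('wrist','w18')
go(.42,.03,.12,-5.1)
im=d['image'][60:260,220:420,::-1]
cv2.imwrite('pics/w18c.png',cv2.resize(im,None,fx=3,fy=3))"
```

```text
t 29.85 pos [0.5385 0.1558 0.1326] yaw -5.22 w 0.0684 F [-0.8  0.5  0.5] q [0.16 0.38 1.68 0.   1.08 0.25]
TURN [-0.      0.0009 -0.0021] SHIFT after [-0.1069  0.1358  0.0126] before [-0.1066  0.1361  0.0127]
```

View pics/w18c.png

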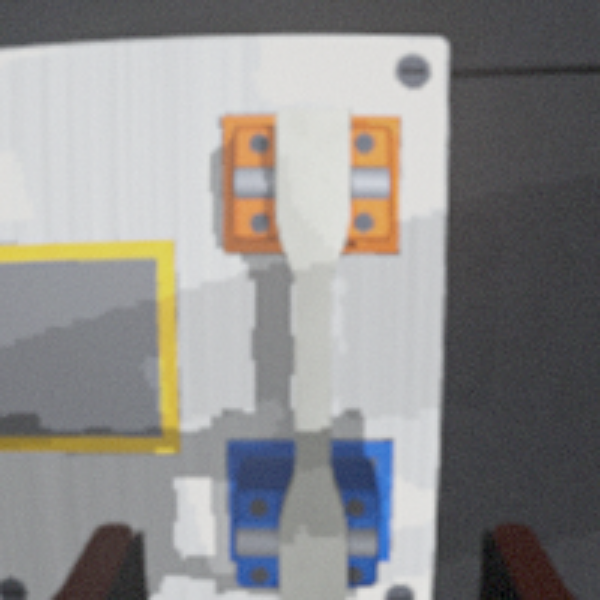

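```bash
python3 - <<'E'
from h import *
d=load('w18')
f=lambda x,y,z: fray(d,220+(x+.5)/3-.5,60+(y+.5)/3-.5,z)[:2]
o=quad(d,220,60,3,[(259,143),(364,143),(259,222),(363,222)],.044)
b=quad(d,220,60,3,[(258,508),(357,508),(259,575),(356,576)],.044)
th=np.radians(84.9);Y=np.array([np.cos(th),np.sin(th)]);X=np.array([Y[1],-Y[0]])
v=o-b;print('dist',np.linalg.norm(v),np.degrees(np.arctan2(v[1],v[0])))
e=f(313.5,106,.060);l=f(313.5,545,.060);m=f(314,330,.060)
print('bar end',e,'ctr',e-.075*Y,'rig mid',(o+b)/2)
for p in (e,m,l): print('lateral off', (p-(o+b)/2)@X,'along',(p-(o+b)/2)@Y)
E
```

```text
ctr [0.545  0.2267] x-ang -95.54 y-ang -5.19 sizes 0.0229 0.0299
ctr [0.5339 0.1171] x-ang -95.28 y-ang -5.5 sizes 0.023 0.0307
dist 0.11014330024851055 84.19367308932843
bar end [0.54753391 0.24750317] ctr [0.54086683 0.17280009] rig mid [0.53946617 0.17193201]
lateral off 0.0013179540693783673 along 0.07598916270089594
lateral off 0.0013838347864715758 along 0.014609235809097057
lateral off 0.0011777930717131887 along -0.04921483744673512
```

Call:
servo_tool(targets=[[[-0.021, 0.027, 0], [0, 0, 0], 0.2], [[-0.021, 0.027, 0], [0, 0, 0], 0.2], [[-0.021, 0.027, 0], [0, 0, 0], 0.2], [[-0.021, 0.027, 0], [0, 0, 0], 0.2], [[-0.021, 0.027, 0], [0, 0, 0], 0.2]])

```text
t: 30.35
tool_pos: [0.4202, 0.0305, 0.1317]
tool_rot: [-0.0, 0.999, -0.045, -0.002]
force: [0.2, 0.2, -0.5]
width: 0.0706
```

Call:
servo_tool(targets=[[[0.001, 0.035, 0], [0, 0, 0], 0.2], [[0.001, 0.035, 0], [0, 0, 0], 0.2], [[0.001, 0.035, 0], [0, 0, 0], 0.2], [[0.001, 0.035, 0], [0, 0, 0], 0.2], [[0.001, 0.035, 0], [0, 0, 0], 0.2]])

```text
t: 30.85
tool_pos: [0.4105, -0.1445, 0.1318]
tool_rot: [-0.001, 0.999, -0.045, -0.001]
force: [0.1, 1.1, 0.2]
width: 0.0703
```

Call:
servo_tool(targets=[[[0.001, 0.035, 0], [0, 0, 0], 0.2], [[0.001, 0.035, 0.01], [0, 0, 0], 0.2], [[0, 0, 0.01], [0, 0, 0], 0.2], [[0, 0, 0], [0, 0, 0], 0.2], [[0, 0, 0], [0, 0, 0], 0.2]])

```text
t: 31.35
tool_pos: [0.4061, -0.2121, 0.112]
tool_rot: [-0.001, 0.999, -0.045, -0.001]
force: [-0.2, 0.1, -0.1]
width: 0.07
```

```bash
python3 -c "
from h import *
d=grab('wrist','w19')
go(.4083,-.2133,.0,-5.1)
im=d['image'][100:280,220:440,::-1]
cv2.imwrite('pics/w19c.png',cv2.resize(im,None,fx=3,fy=3))"
```

```text
t 31.4 pos [ 0.4066 -0.2122  0.1125] yaw -5.12 w 0.0704 F [0.3 0.4 0.1] q [-0.63  0.28  1.91  0.    0.96 -0.54]
TURN [-0.0014  0.0019 -0.0004] SHIFT after [0.0018 0.001  0.1125] before [0.002  0.0011 0.1125]
```

View pics/w19c.png

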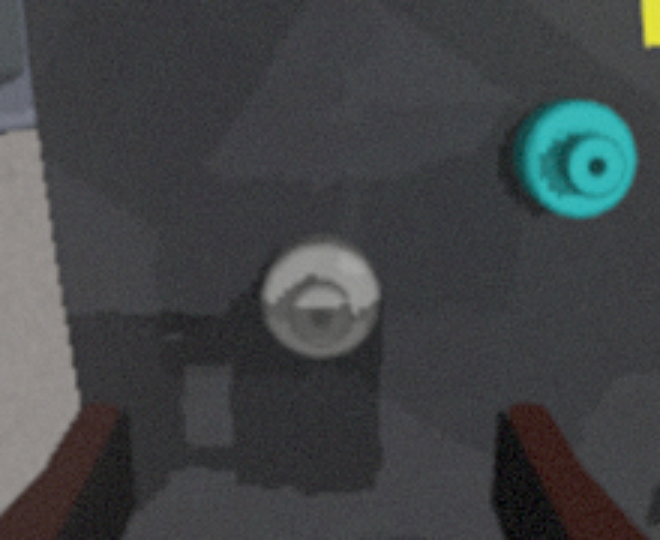

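```bash
python3 - <<'E'
from h import *
d=load('w19')
f=lambda x,y,z: fray(d,220+(x+.5)/3-.5,100+(y+.5)/3-.5,z)
c=f(321.5,298.5,.016);print(c,np.linalg.norm(f(262,298,.016)-f(381,298,.016)))
print(f(320,300,.016))
go(c[0],c[1],-.012,-5.1)
E
```

```text
[ 0.40820978 -0.21254382  0.016     ] 0.03656132875446923
[ 0.40770995 -0.21297828  0.016     ]
t 31.4 pos [ 0.4066 -0.2122  0.1125] yaw -5.12 w 0.0704 F [0.3 0.4 0.1] q [-0.63  0.28  1.91  0.    0.96 -0.54]
TURN [-0.0014  0.0019 -0.0004] SHIFT after [0.0017 0.0002 0.1245] before [0.0019 0.0004 0.1245]
```

Call:
servo_tool(targets=[[[0.003, 0, 0.03], [0, 0, 0], 0.25], [[0, 0, 0.035], [0, 0, 0], 0.25], [[0, 0, 0.03], [0, 0, 0], 0.25], [[0, 0, 0.015], [0, 0, 0], 0.25], [[0, 0, 0.01], [0, 0, 0], 0.25]])

```text
t: 31.9
tool_pos: [0.4098, -0.2126, -0.0078]
tool_rot: [-0.001, 0.999, -0.044, -0.001]
force: [-0.9, 0.5, -0.3]
width: 0.0659
```

Call:
servo_tool(targets=[[[0, 0, 0.006], [0, 0, 0], 0.25], [[0, 0, 0], [0, 0, 0], 0.25], [[0, 0, 0], [0, 0, 0], 0.25], [[0, 0, 0], [0, 0, 0], 1], [[0, 0, 0], [0, 0, 0], 1]])

```text
t: 32.4
tool_pos: [0.4106, -0.2146, -0.0122]
tool_rot: [0.0, 0.999, -0.045, 0.001]
force: [0.0, -0.4, 0.1]
width: 0.0532
```

Call:
servo_tool(targets=[[[0, 0, 0], [0, 0, 0], 1], [[0, 0, 0], [0, 0, 0], 1], [[0, 0, 0], [0, 0, 0], 1], [[0, 0, 0], [0, 0, 0], 1], [[0, 0, 0], [0, 0, 0], 1]])

```text
t: 32.9
tool_pos: [0.4098, -0.2142, -0.0128]
tool_rot: [0.0, 0.999, -0.045, -0.0]
force: [-1.8, -1.4, 5.5]
width: 0.034
```

```bash
python3 -c "
from h import *
go(.4082,-.2127,-.015,-5.1)"
```

```text
t 32.9 pos [ 0.4098 -0.2142 -0.0128] yaw -5.18 w 0.034 F [-1.8 -1.4  5.5] q [-0.63  0.5   2.01 -0.    0.63 -0.54]
TURN [ 0.      0.0006 -0.0014] SHIFT after [-0.0017 -0.0013  0.0022] before [-0.0017 -0.0013  0.0022]
```

```bash
python3 -c "
from h import *
d=grab('wrist','w20')
go(.4082,-.2127,-.015,-5.1)
im=d['image'][120:280,240:420,::-1]
cv2.imwrite('pics/w20c.png',cv2.resize(im,None,fx=4,fy=4))
d=grab('scene','s20');im=d['image'][190:270,280:400,::-1]
cv2.imwrite('pics/s20c.png',cv2.resize(im,None,fx=6,fy=6))"
```

```text
t 32.95 pos [ 0.4098 -0.2142 -0.0128] yaw -5.18 w 0.0339 F [-3.   0.4  5.1] q [-0.63  0.5   2.01 -0.    0.63 -0.54]
TURN [ 0.      0.0006 -0.0014] SHIFT after [-0.0017 -0.0013  0.0022] before [-0.0017 -0.0013  0.0022]
```

View pics/w20c.png

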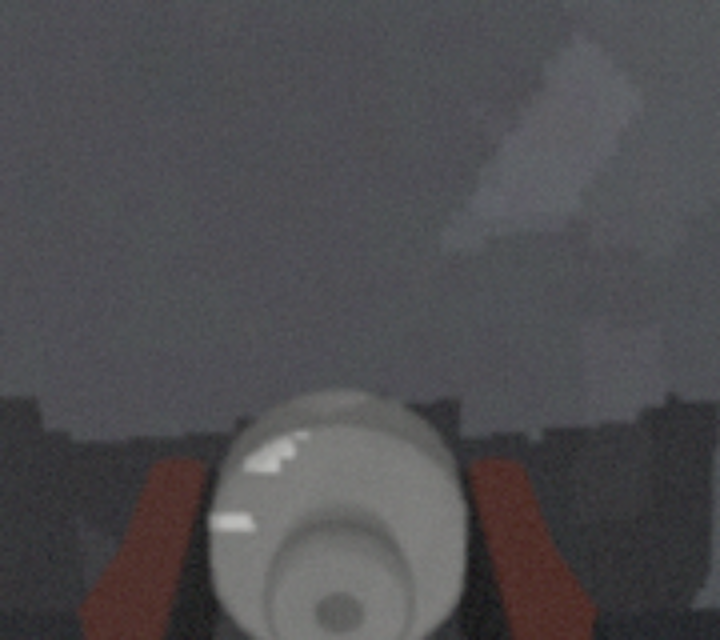

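View pics/s20c.png

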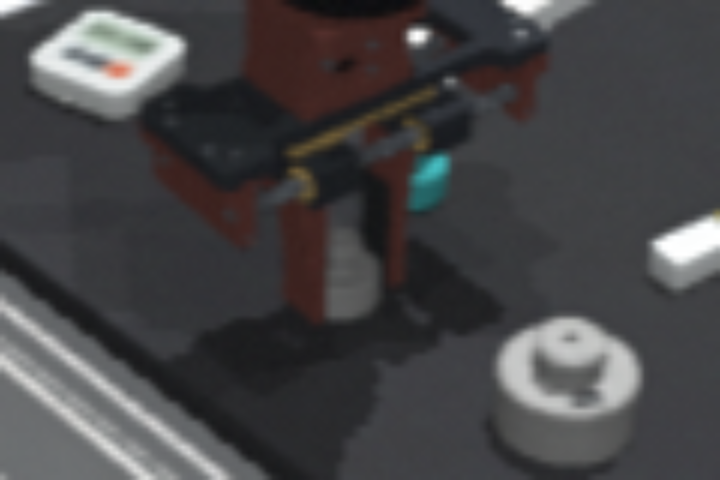

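Call:
servo_tool(targets=[[[0, 0, -0.005], [0, 0, 0], 1], [[0, 0, -0.01], [0, 0, 0], 1], [[0, 0, -0.02], [0, 0, 0], 1], [[0, 0, -0.03], [0, 0, 0], 1], [[0, 0, -0.03], [0, 0, 0], 1]])

```text
t: 33.5
tool_pos: [0.4099, -0.2139, 0.0834]
tool_rot: [-0.0, 0.999, -0.045, -0.0]
force: [0.4, -1.1, -0.6]
width: 0.0343
```

Call:
servo_tool(targets=[[[0, 0, -0.04], [0, 0, 0], 1], [[0, 0, 0], [0, 0, 0], 1], [[0, 0, 0], [0, 0, 0], 1]])

```text
t: 33.8
tool_pos: [0.4108, -0.2146, 0.1232]
tool_rot: [0.001, 0.999, -0.045, 0.001]
force: [-0.6, 0.4, -1.6]
width: 0.0338
```

```bash
python3 -c "
from h import *
d=grab('wrist','w21')
go(.42,.03,.12,-5.1);go(.5402,.1725,.12,-5.1)
im=d['image'][120:280,240:420,::-1]
cv2.imwrite('pics/w21c.png',cv2.resize(im,None,fx=4,fy=4))"
```

```text
t 33.85 pos [ 0.4099 -0.2139  0.122 ] yaw -5.19 w 0.0343 F [ 0.3 -0.1 -2.2] q [-0.63  0.26  1.9  -0.    0.98 -0.54]
TURN [ 0.0001 -0.0002 -0.0015] SHIFT after [-0.0116 -0.2439  0.002 ] before [-0.012  -0.2438  0.002 ]
t 33.85 pos [ 0.4099 -0.2139  0.122 ] yaw -5.19 w 0.0343 F [ 0.3 -0.1 -2.2] q [-0.63  0.26  1.9  -0.    0.98 -0.54]
TURN [ 0.0001 -0.0002 -0.0015] SHIFT after [ 0.0955 -0.3965  0.002 ] before [ 0.0949 -0.3966  0.002 ]
```

View pics/w21c.png

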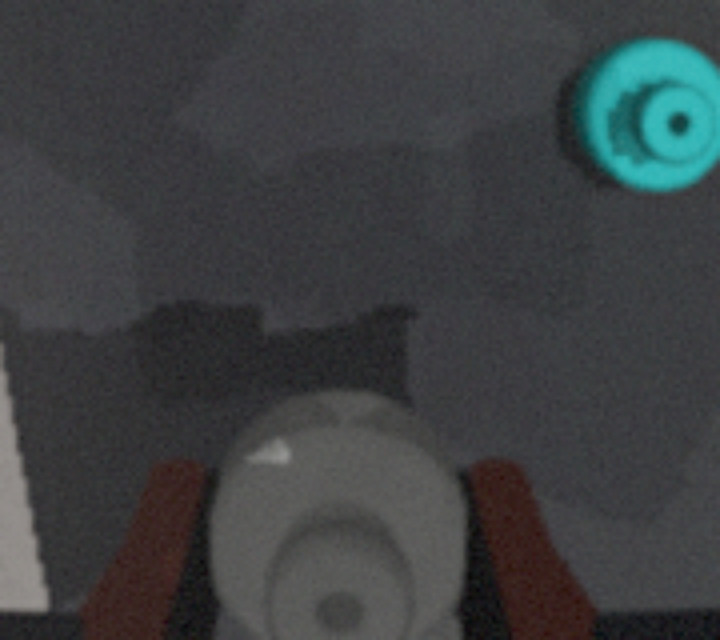

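```bash
python3 - <<'E'
from h import *
th=np.radians(84.9);Y=np.array([np.cos(th),np.sin(th)]);X=np.array([Y[1],-Y[0]])
for n,T in (('w20',[.4098,-.2142,-.0128]),('w21',[.4102,-.2141,.1225])):
    d=load(n); p=fray(d,240+(339.5)/4-.5,120+(612.5)/4-.5,T[2]+.0128+.034)[:2]
    q=p-T[:2];print(n,p,'tool x',q@X,'tool y',-q@Y)
E
```

```text
w20 [ 0.40984467 -0.2128887 ] tool x -7.207742408184624e-05 tool y -0.0013100822797445886
w21 [ 0.41073204 -0.21360145] tool x 0.00048561903979952437 tool y -0.0005438748191232827
```

Call:
servo_tool(targets=[[[-0.002, -0.035, 0], [0, 0, 0], 1], [[-0.002, -0.035, 0], [0, 0, 0], 1], [[-0.002, -0.035, 0], [0, 0, 0], 1], [[-0.002, -0.035, 0], [0, 0, 0], 1], [[-0.002, -0.035, 0], [0, 0, 0], 1]])

```text
t: 34.35
tool_pos: [0.4143, -0.0373, 0.1205]
tool_rot: [-0.0, 0.999, -0.045, -0.002]
force: [-0.2, -0.1, -1.5]
width: 0.0342
```

Call:
servo_tool(targets=[[[-0.002, -0.035, 0], [0, 0, 0], 1], [[0, -0.033, 0], [0, 0, 0], 1], [[0.021, -0.03, 0], [0, 0, 0], 1], [[0.021, -0.03, 0], [0, 0, 0], 1], [[0.021, -0.03, 0], [0, 0, 0], 1]])

```text
t: 34.85
tool_pos: [0.4901, 0.1141, 0.1202]
tool_rot: [0.0, 0.999, -0.045, -0.002]
force: [1.0, -0.7, -0.9]
width: 0.0342
```

Call:
servo_tool(targets=[[[0.021, -0.03, 0], [0, 0, 0], 1], [[0.021, -0.03, 0], [0, 0, 0], 1], [[0, 0, 0.02], [0, 0, 0], 1], [[0, 0, 0], [0, 0, 0], 1], [[0, 0, 0], [0, 0, 0], 1]])

```text
t: 35.35
tool_pos: [0.5359, 0.1682, 0.1002]
tool_rot: [0.001, 0.999, -0.045, -0.003]
force: [-1.2, -0.4, -1.6]
width: 0.034
```

```bash
python3 -c "
from h import *
go(.5405,.1715,.0472,-5.1)"
```

```text
t 35.35 pos [0.5359 0.1682 0.1002] yaw -5.18 w 0.034 F [-1.2 -0.4 -1.6] q [ 0.18  0.42  1.7  -0.    1.02  0.27]
TURN [ 0.0017  0.0052 -0.0014] SHIFT after [ 0.0043 -0.0037  0.053 ] before [ 0.0046 -0.0038  0.0529]
```

Call:
servo_tool(targets=[[[0.002, -0.003, 0.02], [0, 0, 0], 1], [[0, 0, 0.015], [0, 0, 0], 1], [[0, 0, 0.008], [0, 0, 0], 1], [[0, 0, 0], [0, 0, 0], 1], [[0, 0, 0], [0, 0, 0], 1]])

```text
t: 35.85
tool_pos: [0.5406, 0.1713, 0.0595]
tool_rot: [0.0, 0.999, -0.045, 0.0]
force: [-0.2, -0.6, -1.0]
width: 0.0342
```

```bash
python3 -c "
from h import *
go(.5405,.1715,.0472,-5.1)
d=grab('wrist','w22')
im=d['image'][80:280,230:420,::-1]
cv2.imwrite('pics/w22c.png',cv2.resize(im,None,fx=3,fy=3))"
```

```text
t 35.85 pos [0.5406 0.1713 0.0595] yaw -5.21 w 0.0342 F [-0.2 -0.6 -1. ] q [ 0.19  0.48  1.73 -0.    0.93  0.28]
TURN [ 0.0001 -0.0001 -0.002 ] SHIFT after [-0.0001 -0.0002  0.0123] before [-0.0001 -0.0002  0.0123]
```

View pics/w22c.png

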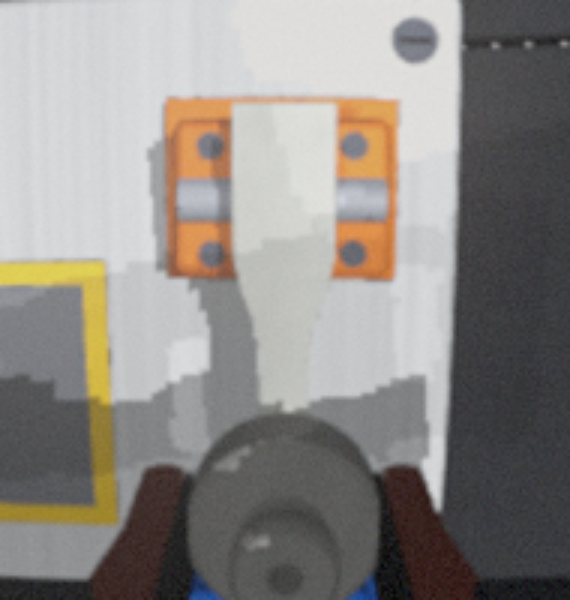

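Call:
servo_tool(targets=[[[0, 0, 0.006], [0, 0, 0], 1], [[0, 0, 0.003], [0, 0, 0], 1], [[0, 0, 0.0015], [0, 0, 0], 1], [[0, 0, 0.001], [0, 0, 0], 1], [[0, 0, 0], [0, 0, 0], 1]])

```text
t: 36.4
tool_pos: [0.5405, 0.1716, 0.0475]
tool_rot: [0.0, 0.999, -0.045, -0.0]
force: [0.3, 0.7, -1.6]
width: 0.034
```

Call:
servo_tool(targets=[[[0, 0, 0.0008], [0, 0, 0], 1], [[0, 0, 0], [0, 0, 0], 1], [[0, 0, 0], [0, 0, 0], 1]])

```text
t: 36.7
tool_pos: [0.5406, 0.1716, 0.0472]
tool_rot: [0.0, 0.999, -0.045, 0.0]
force: [-1.4, 0.4, 5.2]
width: 0.034
```

Call:
servo_tool(targets=[[[0, 0, 0], [0, 0, 0], 0.4], [[0, 0, 0], [0, 0, 0], 0.4], [[0, 0, 0], [0, 0, 0], 0.4], [[0, 0, 0], [0, 0, 0], 0.35], [[0, 0, -0.01], [0, 0, 0], 0.35]])

```text
t: 37.2
tool_pos: [0.5394, 0.1713, 0.0559]
tool_rot: [0.0, 0.999, -0.045, -0.001]
force: [0.4, 0.0, 0.7]
width: 0.0571
```

Call:
servo_tool(targets=[[[0, 0, -0.03], [0, 0, 0], 0.35], [[0, 0, -0.03], [0, 0, 0], 0.35], [[0, 0, -0.02], [0, 0, 0], 0.35], [[0, 0.02, 0], [0, 0, 0], 0], [[0, 0, 0], [0, 0, 0], 0]])

```text
t: 37.7
tool_pos: [0.5391, 0.1505, 0.1383]
tool_rot: [0.0, 0.999, -0.046, 0.001]
force: [-0.3, 1.1, 0.5]
width: 0.0698
```

```bash
python3 -c "
from h import *
d=grab('wrist','w23')
go(.42,.03,.13,-5.1)
im=d['image'][60:280,220:420,::-1]
cv2.imwrite('pics/w23c.png',cv2.resize(im,None,fx=2.7,fy=2.7))
d=grab('scene','s23');im=d['image'][120:210,225:345,::-1]
cv2.imwrite('pics/s23c.png',cv2.resize(im,None,fx=6,fy=6))"
```

```text
t 37.75 pos [0.5388 0.1513 0.1376] yaw -5.26 w 0.0734 F [0.2 0.9 0.5] q [ 0.15  0.37  1.68 -0.    1.09  0.24]
TURN [-0.0002 -0.0008 -0.0028] SHIFT after [-0.1076  0.1313  0.0076] before [-0.1072  0.1316  0.0075]
```

View pics/w23c.png

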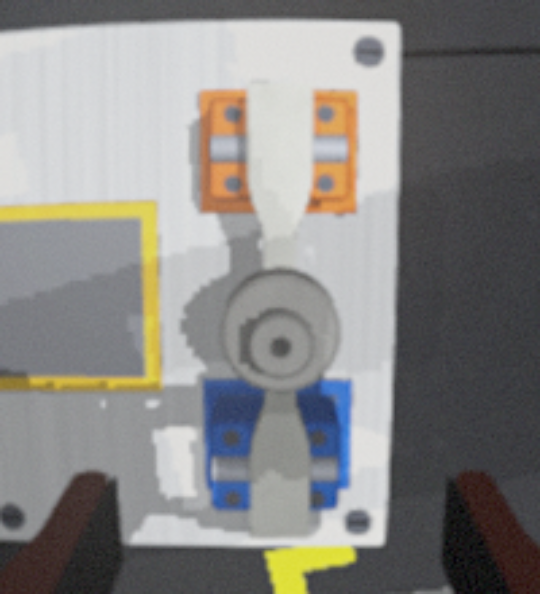

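View pics/s23c.png

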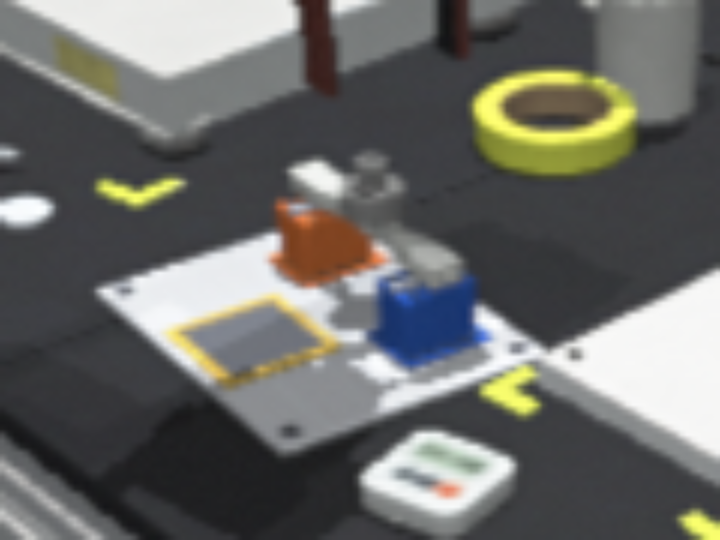

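```bash
python3 - <<'E'
from h import *
d=load('w23')
f=lambda x,y,z: fray(d,220+(x+.5)/2.7-.5,60+(y+.5)/2.7-.5,z)[:2]
th=np.radians(84.9);Y=np.array([np.cos(th),np.sin(th)]);X=np.array([Y[1],-Y[0]])
R=np.array([.5395,.1719])
for n,p in (('hole',f(281,347,.094)),('disc',f(281,329,.078)),('e1',f(279.5,80,.06)),('e2',f(283,537,.06))):
    print(n,p,'lat',((p-R)@X).round(4),'along',((p-R)@Y).round(4))
quad(d,220,60,2.7,[(233,114),(325,114),(233,183),(325,183)],.044);quad(d,220,60,2.7,[(231,438),(318,438),(232,498),(318,498)],.044)
E
```

```text
hole [0.54082178 0.17229487] lat 0.0013 along 0.0005
disc [0.54099865 0.1739702 ] lat 0.0013 along 0.0022
e1 [0.54720827 0.24743715] lat 0.001 along 0.0759
e2 [0.53486738 0.09829384] lat 0.0019 along -0.0737
ctr [0.5452 0.2266] x-ang -95.17 y-ang -5.19 sizes 0.0226 0.0297
ctr [0.5337 0.1174] x-ang -94.87 y-ang -5.18 sizes 0.0227 0.0304
```

Call:
servo_tool(targets=[[[-0.021, 0.026, 0], [0, 0, 0], 0], [[-0.021, 0.026, 0], [0, 0, 0], 0], [[-0.021, 0.026, 0], [0, 0, 0], 0], [[-0.021, 0.026, 0], [0, 0, 0], 0], [[-0.021, 0.026, 0], [0, 0, 0], 0]])

```text
t: 38.3
tool_pos: [0.4213, 0.0315, 0.1364]
tool_rot: [-0.0, 0.999, -0.045, -0.0]
force: [-0.1, -0.4, 1.1]
width: 0.0882
```

Call:
servo_tool(targets=[[[0, 0, 0], [0, 0, -0.148], 0], [[0, 0, 0], [0, 0, -0.148], 0], [[0, 0, 0], [0, 0, -0.148], 0], [[0, 0, 0], [0, 0, -0.148], 0], [[0, 0, 0], [0, 0, -0.148], 0]])

```text
t: 38.8
tool_pos: [0.4222, 0.0322, 0.1365]
tool_rot: [-0.0, 0.947, 0.322, -0.0]
force: [-0.2, 0.7, -0.4]
width: 0.0883
```

Call:
servo_tool(targets=[[[0, 0, 0], [0, 0, -0.148], 0], [[0, 0, 0], [0, 0, -0.148], 0], [[0, 0, 0], [0, 0, -0.148], 0], [[0, 0, 0], [0, 0, -0.148], 0], [[0, 0, 0], [0, 0, -0.148], 0]])

```text
t: 39.3
tool_pos: [0.4222, 0.0323, 0.1365]
tool_rot: [-0.0, 0.766, 0.643, -0.0]
force: [-0.3, 0.5, 0.4]
width: 0.0877
```

Call:
servo_tool(targets=[[[0, 0, 0], [0, 0, -0.148], 0], [[0, 0, 0], [0, 0, -0.148], 0], [[0, 0, 0], [0, 0, -0.148], 0], [[0, 0, 0], [0, 0, 0], 0], [[0, 0, 0], [0, 0, 0], 0]])

```text
t: 39.8
tool_pos: [0.4223, 0.032, 0.1366]
tool_rot: [-0.0, 0.61, 0.792, -0.0]
force: [-0.6, -0.2, 0.5]
width: 0.088
```

```bash
python3 -c "
from h import *
go(.44,-.007,.12,105)"
```

```text
t 39.8 pos [0.4223 0.032  0.1366] yaw 104.83 w 0.088 F [-0.6 -0.2  0.5] q [-0.09  0.19  1.96  0.    0.99 -1.92]
TURN [-0.0005 -0.0003 -0.003 ] SHIFT after [-0.0423  0.007   0.0166] before [-0.0423  0.0071  0.0166]
```

Call:
servo_tool(targets=[[[-0.021, 0.006, 0.008], [0, 0, -0.003], 0], [[-0.021, 0.006, 0.008], [0, 0, 0], 0], [[0, 0, 0], [0, 0, 0], 0], [[0, 0, 0], [0, 0, 0], 0]])

```text
t: 40.2
tool_pos: [0.4445, -0.0055, 0.1205]
tool_rot: [-0.001, 0.608, 0.794, -0.0]
force: [0.9, -0.4, -0.1]
width: 0.0878
```

```bash
python3 -c "
from h import *
d=grab('wrist','w24');m=masks(d)
go(.443,-.007,-.01,105)
im=d['image'][110:290,220:430,::-1]
cv2.imwrite('pics/w24c.png',cv2.resize(im,None,fx=3,fy=3))"
```

```text
t 40.25 pos [ 0.4443 -0.0052  0.1207] yaw 105.11 w 0.088 F [ 1.  -0.4 -0.1] q [-0.17  0.24  1.93  0.    0.97 -2.  ]
TURN [-0.001  -0.0008  0.0018] SHIFT after [-0.0014 -0.0017  0.1307] before [-0.0015 -0.0016  0.1307]
```

View pics/w24c.png

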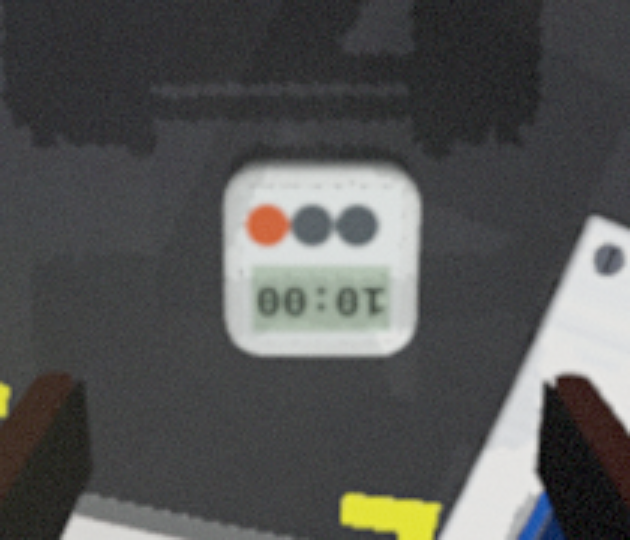

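```bash
python3 - <<'E'
from h import *
d=load('w24')
f=lambda x,y,z: fray(d,220+(x+.5)/3-.5,110+(y+.5)/3-.5,z)[:2]
for z in (.010,.019): print(z,f(321.5,262,z),np.linalg.norm(f(223,260,z)-f(420,260,z)),np.linalg.norm(f(321,165,z)-f(321,356,z)))
m=masks(d)['g']; c=rect(d,'timer',m,(285,155,365,235),.014)
c=f(321.5,262,.015);go(c[0],c[1],-.010,105)
E
```

```text
0.01 [ 0.44336284 -0.00459162] 0.06370562631738451 0.06384259374385551
0.019 [ 0.44112286 -0.00528469] 0.06172754028062023 0.06186025481186902
timer 228 px [327. 196.] ctr [442.7  -4.9] [(63.6, -75.0), (64.4, 15.0)]
t 40.25 pos [ 0.4443 -0.0052  0.1207] yaw 105.11 w 0.088 F [ 1.  -0.4 -0.1] q [-0.17  0.24  1.93  0.    0.97 -2.  ]
TURN [-0.001  -0.0008  0.0018] SHIFT after [ 0.0008 -0.002   0.1307] before [ 0.0007 -0.0019  0.1307]
```

Call:
servo_tool(targets=[[[0.0015, -0.002, 0.03], [0, 0, 0], 0], [[0, 0, 0.035], [0, 0, 0], 0], [[0, 0, 0.035], [0, 0, 0], 0], [[0, 0, 0.015], [0, 0, 0], 0], [[0, 0, 0], [0, 0, 0], 0]])

```text
t: 40.75
tool_pos: [0.4403, -0.0037, 0.0043]
tool_rot: [-0.002, 0.607, 0.794, -0.001]
force: [0.3, 0.3, -0.5]
width: 0.0875
```

```bash
python3 -c "
from h import *
go(.4418,-.0052,-.013,105)"
```

```text
t 40.75 pos [ 0.4403 -0.0037  0.0043] yaw 105.21 w 0.0875 F [ 0.3  0.3 -0.5] q [-0.17  0.45  2.05  0.    0.65 -2.  ]
TURN [-0.0043 -0.002   0.0036] SHIFT after [-0.0018  0.0011  0.0173] before [-0.0018  0.0011  0.0173]
```

Call:
servo_tool(targets=[[[0, 0, 0.01], [0, 0, 0.003], 0], [[0, 0, 0.006], [0, 0, 0], 0], [[0, 0, 0], [0, 0, 0], 0], [[0, 0, 0], [0, 0, 0], 1], [[0, 0, 0], [0, 0, 0], 1]])

```text
t: 41.25
tool_pos: [0.4431, -0.0049, -0.0097]
tool_rot: [0.0, 0.608, 0.794, 0.0]
force: [0.5, -1.0, -0.3]
width: 0.0754
```

Call:
servo_tool(targets=[[[0, 0, 0], [0, 0, 0], 1], [[0, 0, 0], [0, 0, 0], 1], [[0, 0, 0], [0, 0, 0], 1], [[0, 0, 0], [0, 0, 0], 1]])

```text
t: 41.65
tool_pos: [0.4428, -0.0048, -0.01]
tool_rot: [0.0, 0.608, 0.794, 0.0]
force: [-0.5, -0.2, 5.5]
width: 0.0616
```

```bash
python3 -c "
from h import *
go(.4418,-.0052,-.013,105)"
```

```text
t 41.65 pos [ 0.4428 -0.0048 -0.01  ] yaw 105.05 w 0.0616 F [-0.5 -0.2  5.5] q [-0.17  0.48  2.05 -0.    0.61 -2.  ]
TURN [0.0004 0.0002 0.0008] SHIFT after [-0.0001 -0.0011  0.003 ] before [-0.0001 -0.0011  0.003 ]
```

Call:
servo_tool(targets=[[[0, 0, -0.01], [0, 0, 0], 1], [[0, 0, -0.03], [0, 0, 0], 1], [[0, 0, -0.04], [0, 0, 0], 1], [[0, 0, 0], [0, 0, 0.117], 1], [[0, 0, 0], [0, 0, 0.117], 1]])

```text
t: 42.15
tool_pos: [0.4438, -0.005, 0.0716]
tool_rot: [0.001, 0.699, 0.716, 0.001]
force: [-0.1, 0.7, -0.4]
width: 0.0617
```

Call:
servo_tool(targets=[[[0, 0, 0], [0, 0, 0.117], 1], [[0, 0, 0], [0, 0, 0], 1], [[0, 0, 0], [0, 0, 0], 1]])

```text
t: 42.45
tool_pos: [0.4425, -0.0048, 0.07]
tool_rot: [0.0, 0.737, 0.676, -0.0]
force: [0.5, -0.7, -0.3]
width: 0.0615
```

```bash
python3 -c "
from h import *
go(.4589,.1793,.05,84.9)"
```

```text
t 42.45 pos [ 0.4425 -0.0048  0.07  ] yaw 85.12 w 0.0615 F [ 0.5 -0.7 -0.3] q [-0.17  0.32  1.99 -0.    0.83 -1.65]
TURN [0.     0.0002 0.0039] SHIFT after [ 0.1849 -0.      0.02  ] before [0.1849 0.0007 0.02  ]
```

Call:
servo_tool(targets=[[[0.037, -0.002, 0], [0, 0, 0.004], 1], [[0.037, -0.002, 0], [0, 0, 0], 1], [[0.037, 0, 0], [0, 0, 0], 1], [[0.037, 0.002, 0], [0, 0, 0], 1], [[0.037, 0.002, 0], [0, 0, 0], 1]])

```text
t: 42.95
tool_pos: [0.4593, 0.1808, 0.0697]
tool_rot: [-0.0, 0.738, 0.675, -0.0]
force: [-0.4, -0.0, 0.3]
width: 0.0615
```

Call:
servo_tool(targets=[[[0, 0, 0.02], [0, 0, 0], 1], [[0, 0, 0.02], [0, 0, 0], 1], [[0, 0, 0.015], [0, 0, 0], 1], [[0, 0, 0.005], [0, 0, 0], 1], [[0, 0, 0], [0, 0, 0], 1]])

```text
t: 43.45
tool_pos: [0.4589, 0.1792, 0.0092]
tool_rot: [-0.0, 0.739, 0.674, -0.001]
force: [-0.4, -0.6, -0.8]
width: 0.0617
```

```bash
python3 -c "
from h import *
go(.4589,.1793,-.002,84.9)
d=grab('wrist','w25')
go(.4589,.1793,-.002,84.9)
im=d['image'][110:250,230:420,::-1]
cv2.imwrite('pics/w25c.png',cv2.resize(im,None,fx=4,fy=4))"
```

```text
t 43.45 pos [0.4589 0.1792 0.0092] yaw 84.79 w 0.0617 F [-0.4 -0.6 -0.8] q [ 0.23  0.48  1.93 -0.    0.73 -1.25]
TURN [-0.0018  0.0007 -0.0019] SHIFT after [0.0001 0.     0.0112] before [0.0001 0.     0.0112]
t 43.5 pos [0.4595 0.1793 0.0098] yaw 84.77 w 0.0619 F [-0.2 -0.  -1. ] q [ 0.23  0.48  1.93 -0.    0.73 -1.25]
TURN [-0.0006  0.0003 -0.0023] SHIFT after [-0.0001 -0.0006  0.0118] before [-0.0001 -0.0006  0.0118]
```

View pics/w25c.png

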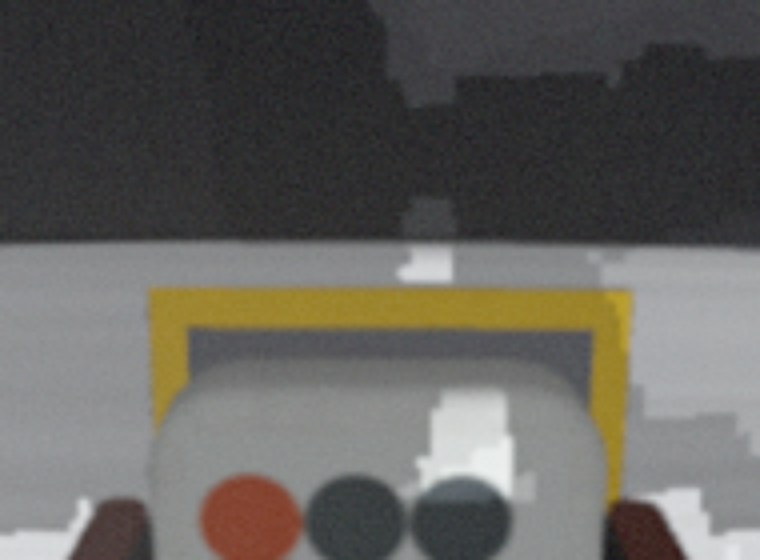

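```bash
python3 - <<'E'
from h import *
d=load('w25')
f=lambda x,y,z: fray(d,230+(x+.5)/4-.5,110+(y+.5)/4-.5,z)[:2]
th=np.radians(-5.1);X=np.array([np.cos(th),np.sin(th)])
p=f(390.5,289,.008)+.037*X;print('pad',p)
z=.0095+.010
a,b=f(155,470,z+.012),f(606,470,z+.012);print(np.linalg.norm(a-b),'timer lat mid',(a+b)/2)
e=f(380,357,z+.0);print('edge lo',e+.031*X, 'edge top', f(380,385,z+.019)+.031*X, f(356,522,z+.019))
s=load('w24');g=lambda x,y,z: fray(s,220+(x+.5)/3-.5,110+(y+.5)/3-.5,z)[:2]
m=g(312,225,.019);c=np.array([.4418,-.0052]);t=np.radians(15);print('button rel ctr along x', (m-c)@[np.cos(t),np.sin(t)], (m-c)@[-np.sin(t),np.cos(t)])
q=f(356,522,z+.019);Y=np.array([-X[1],X[0]]);print('from button',(q-p)@X,(q-p)@Y)
E
```

```text
pad [0.45790599 0.17946704]
0.06153895616119434 timer lat mid [0.44096337 0.17947111]
edge lo [0.45916733 0.17777972] edge top [0.4577636  0.17789594] [0.44520781 0.17586335]
button rel ctr along x -0.012495968912502117 -0.0028936817273739236
from button -0.012327558860562499 -0.004718222962820822
```

Call:
servo_tool(targets=[[[0.0016, -0.0003, 0.005], [0, 0, 0], 1], [[0, 0, 0.003], [0, 0, 0], 1], [[0, 0, 0.002], [0, 0, 0], 1], [[0, 0, 0.001], [0, 0, 0], 1], [[0, 0, 0], [0, 0, 0], 1]])

```text
t: 44.0
tool_pos: [0.4594, 0.181, -0.0013]
tool_rot: [0.0, 0.739, 0.674, -0.0]
force: [-0.0, 0.6, -0.8]
width: 0.0617
```

Call:
servo_tool(targets=[[[0, 0, 0.001], [0, 0, 0], 1], [[0, 0, 0], [0, 0, 0], 1]])

```text
t: 44.2
tool_pos: [0.4596, 0.1811, -0.0019]
tool_rot: [0.0, 0.739, 0.674, 0.0]
force: [-1.7, -1.1, 2.7]
width: 0.0615
```

Call:
servo_tool(targets=[[[0, 0, 0], [0, 0, 0], 0], [[0, 0, 0], [0, 0, 0], 0], [[0, 0, 0], [0, 0, 0], 0], [[0, 0, -0.01], [0, 0, 0], 0], [[0, 0, -0.03], [0, 0, 0], 0]])

```text
t: 44.7
tool_pos: [0.4573, 0.1805, 0.0367]
tool_rot: [-0.001, 0.739, 0.674, -0.002]
force: [0.9, 0.0, -0.9]
width: 0.0878
```

Call:
servo_tool(targets=[[[0, 0, -0.04], [0, 0, 0], 0], [[0, 0, -0.04], [0, 0, 0], 0], [[0, 0, -0.03], [0, 0, 0], 0], [[0, 0, 0], [0, 0, 0], 0], [[0, 0, 0], [0, 0, 0], 0]])

```text
t: 45.2
tool_pos: [0.4598, 0.1811, 0.1487]
tool_rot: [0.001, 0.739, 0.674, 0.001]
force: [-0.1, 0.7, -0.1]
width: 0.0877
```

```bash
python3 -c "
from h import *
d=grab('wrist','w26')
im=d['image'][90:290,210:440,::-1]
cv2.imwrite('pics/w26c.png',cv2.resize(im,None,fx=3,fy=3))
d=grab('scene','s26');im=d['image'][120:300,225:480,::-1]
cv2.imwrite('pics/s26c.png',cv2.resize(im,None,fx=3,fy=3))
go(.42,0.3,.2,85)"
```

```text
t 45.3 pos [0.4583 0.1808 0.1469] yaw 84.71 w 0.0881 F [-0.2 -0.2  0.7] q [ 0.24  0.27  1.81 -0.    1.07 -1.24]
TURN [-0.0019  0.0007 -0.005 ] SHIFT after [ 0.1154 -0.0486 -0.0531] before [ 0.1151 -0.0493 -0.0531]
```

View pics/w26c.png

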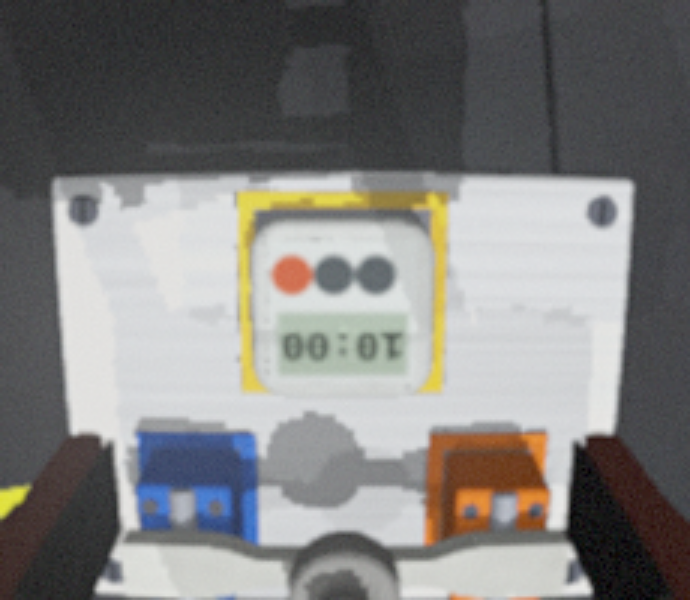

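View pics/s26c.png

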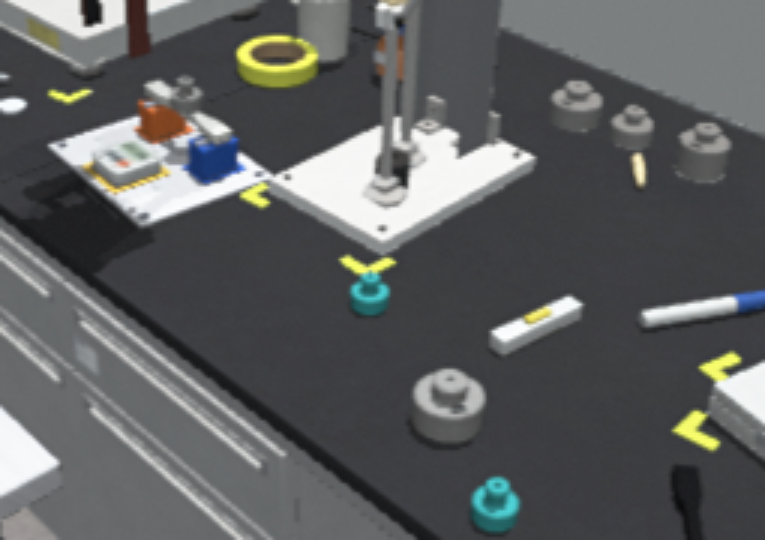

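Call:
servo_tool(targets=[[[0, -0.01, -0.04], [0, 0, 0], 0], [[0.03, -0.02, -0.02], [0, 0, 0], 0], [[0.04, -0.01, 0], [0, 0, 0], 0], [[0.04, 0, 0], [0, 0, 0], 0], [[0.04, 0, 0], [0, 0, 0], 0]])

```text
t: 45.8
tool_pos: [0.4322, 0.335, 0.2063]
tool_rot: [-0.0, 0.739, 0.674, -0.001]
force: [1.9, 0.2, 0.0]
width: 0.0877
```

Call:
servo_tool(targets=[[[0.04, 0, 0], [0, 0, 0], 0], [[0.04, 0, 0], [0, 0, 0], 0], [[0, 0, 0], [0, 0, 0], 0], [[0, 0, 0], [0, 0, 0], 0]])

```text
t: 46.2
tool_pos: [0.4397, 0.4135, 0.2056]
tool_rot: [0.0, 0.738, 0.674, -0.002]
force: [0.9, -0.2, -0.7]
width: 0.088
```

```bash
python3 - <<'E'
from h import *
d=grab('top','t27');im=d['image'][140:245,170:490,::-1]
cv2.imwrite('pics/t27c.png',cv2.resize(im,None,fx=2.5,fy=2.5,interpolation=cv2.INTER_CUBIC))
m=masks(d);rect(d,'timer',m['w'],(203,195,228,221),.027,ray)
m0=masks(load('top0'))
for n,k,b in (('lev','w',(366,140,386,184)),('lw','g',(370,195,405,230))):
    rect(load('top0'),n,m0[k],b,.024,ray);rect(d,n,m[k],b,.024,ray)
E
```

```text
timer 76 px [212. 205.] ctr [461.8 177.6] [(60.1, -1.6), (63.5, 88.4)]
lev 72 px [374. 163.] ctr [ 575.2 -309.2] [(97.7, -7.2), (19.4, 82.8)]
lev 72 px [374. 163.] ctr [ 575.2 -309.2] [(97.7, -7.2), (19.4, 82.8)]
lw 58 px [387. 212.] ctr [ 426.2 -339.7] [(60.1, -2.9), (59.5, 87.1)]
lw 58 px [387. 212.] ctr [ 426.2 -339.7] [(60.1, -2.9), (59.5, 87.1)]
```

View pics/t27c.png

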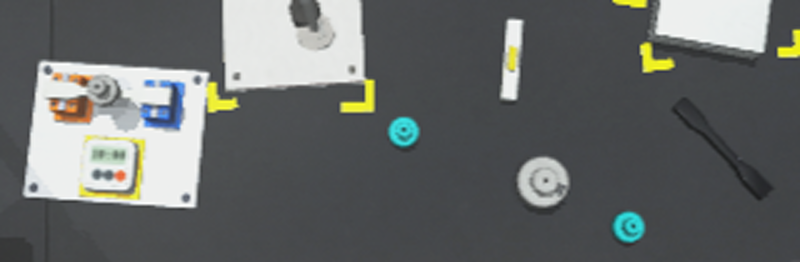

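```bash
python3 - <<'E'
from h import *
d=load('w26')
f=lambda x,y,z: fray(d,210+(x+.5)/3-.5,90+(y+.5)/3-.5,z)[:2]
X=np.array([.996,-.089]);Y=np.array([.089,.996])
p=quad(d,210,90,3,[(238,193),(448,194),(243,391),(442,392)],.008)
for n,q in (('back',f(342,397,.025)),('front top',f(342,222,.027)),('front base',f(342,211,.010)),('L',f(252,310,.018)),('R',f(433,310,.018))): print(n,((q-p)@X*1e3).round(1),((q-p)@Y*1e3).round(1))
E
```

```text
ctr [0.4578 0.1794] x-ang -5.36 y-ang 84.5 sizes 0.0724 0.0728
back 32.2 -0.3
front top -28.9 -0.2
front base -30.1 -0.2
L 3.0 -31.3
R 3.1 31.1
```

Timer is centred within about 1 mm on its pad; level and large weight are unmoved. Handing in.

```bash
python3 -c "
from bench import ticket
print(ticket.sign_off())"
```

```text
the job is handed in; nothing more can be done
None
```

The sag test is set up and handed in at about 46 s of the 141 s allowed. I placed the orange block, blue block, white bar, small weight and timer in that order.

**Last checks (wrist camera):**

| Item | Measured result |
|---|---|
| Both blocks | Within about 1 mm of their pad centres, square within about 0.5° |
| Bar | In line across both noses, about 1–2 mm off to the side and 1 mm off lengthwise |
| Small weight | Upright on the bar, within about 2 mm of its middle |
| Timer | Flat, about 1 mm from the centre of the yellow-rimmed pad |
| Spirit level and large weight | Not moved: the same position in the first and last top pictures |

**What failed or disagreed:**
- **First grasp:** My first attempt at the orange block closed above it, on nothing. The fingertips sit about 18 mm behind the reported TCP, where the brief says 19 mm ahead. The wrist and scene cameras both showed this, so I allowed for it from then on.
- **Timer position:** The coarser top view put the timer about 4 mm further from the robot than the wrist view did. I trusted the closer wrist view, because bright surroundings probably spoiled the top-view outline.
- **Gripper widths:** The gripper read 34 mm on the 36 mm weight. It read 20 mm at the bar's middle, which looks narrower than that in the pictures. Both grips held.

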